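# Lock the lunch carrier

### The arm

A 7-joint arm with a two-finger parallel gripper is mounted at the origin on the work surface. World frame = base frame: x ahead of the robot, y to its left, z up, the work surface at z = 0. Lengths are in m, angles in rad, forces in N, time in s.
With the tool pointing down it reaches from about 0.35 to 0.9 m from the base axis. Payload 8.1 kg.
Tool frame: the origin (TCP) lies at the very end of the fingers, on their centre line; the grasp point (between the pads) lies 19 mm behind it; x points along the fingers, y is the direction in which the jaws open and shut, and the axes are right-handed (so a half turn about x gives the same grasp; the last joint's range is limited). The gripper opens to 92 mm and grips with 3 to 60 N. Pads are 19 mm wide; open, the fingers measure 130 mm over their backs; the gripper's body (75 mm by 190 mm) begins 47 mm behind the grasp point.
Start: joints at [-1.371, 0.434, 0.025, 1.573, -0.012, 1.134, -0.075], TCP at [0.186, 0.597, 0.227] pointing down, gripper open.
Joint ranges: [-2.62, 2.62], [-0.44, 2.09], [-1.27, 1.32], [0.08, 2.57], [-1.32, 4.46], [0.12, 2], [-2.74, 2.74]. Speed limits (rad/s): [2.22, 2.22, 3.01, 3.01, 3.14, 3.14, 3.14].

### API

Orientations are given as a rotation vector (axis times angle).
In Python, from cell import arm gives the robot as it stands.
- The arm moves only by the tool servo_tool, never from a script. Its argument "plan" is a list of rows, each a list of 2 entries, a list of its own where there are three numbers: the shift along the world's x, y, z in cm, then the turn, a rotation vector about the world's x, y, z in degrees. A call has 1 to 12 rows; each row is the pose to reach, as a shift and turn from the pose measured when the call began; what a row does not reach only later rows make up. A row lasts 1/10 s, in which the tool goes at most 50 mm and 8.59 degrees, less where a joint would pass 70% of its speed; a pose out of reach is approached as far as the arm can. A call with a gripper value outside its range is refused whole. "grip" is the opening, from 0 (shut) to 1 (fully open), set as the call begins (left out, the last holds). The fingers move at their own pace and stop on an object; "squeeze" is the grip in N (left out, the last holds). Time passes only in rows, so rows that repeat a pose let the fingers close. It gives the time, the measured TCP pose, the force and the opening at its end, in the units of the state.
- arm.observe(): the state, without advancing time (a new reading comes with each control period).
- arm.get_image(name): name is "scene" or "top" or "wrist"; returns a dict with "frame" (480x640x3 uint8, blue, green, red), "fx", "fy", "cx", "cy" (pixels), "position" and "rotation" of the camera in the world. Camera axes: x right, y down, z forward; pixel columns grow to the right and rows downward; lengths in m; the calibration is good to about 2 mm. A picture is of the moment at which its call begins. There is no depth.
- arm.sign_off(): hands the job in, once; it reports no verdict.
Trained networks look in a picture, given as the dict that the camera call returned (one of the last four; its "shot" number tells which), for a name from the list of things; names that differ only in an ending like _2 or _b are one class to them, and where a whole thing is asked for, a point or a joint stands for the part that bears it (a point fixed in the world has none). Each returns a list of dicts, best first, with "score" (0 to 1); they miss things now and then, are a little off and sometimes report something else, mostly with a low value. They report only what shows in the picture. A call takes as long as a camera call. They do not tell look-alikes from the thing itself.
- arm.search_frame(picture, query): "at" ([column, row] in pixels, amid what is visible of it).
- arm.trace(picture, query): "pixels" (480x640 bool, what is visible of it) and "at" ([column, row] in pixels, amid what is visible of it).
The state is a dict: "clock": time; "joints": joint angles; "dq": joint speeds; "joint_efforts": joint torques, N m; "position": TCP position; "ee_rot": TCP orientation; "force": force on the tool from outside, world axes, zero at the start; "ft_torque": the same for the moment, N m; "width": opening from 0.0 (shut) to 1.0 (fully open).
Only numpy, scipy, OpenCV 4.12 (cv2) and the standard library are available. Lean on these libraries where they do the work, as an engineer would, in place of code of your own. Each camera call takes 0.05 s, during which the arm holds its last target.

### The job

Get the steel lunch carrier ready to be picked up: push its swung-down carrying handle back upright over the lid until it meets its stop, and only then flip the little cam lever on the handle down until it lies fully home, flat over the lid. Use only light pushes of the fingers, pinch and lift nothing; the carrier must stay standing where it is and the other things on the table must stay where they are.

Things in the scene. Friction and masses are not known exactly. Their poses are not given: they have to be found in the camera images.
- carrier: Full lunch carrier (1.3 to 1.9 kg), loose on the table: three stacked round steel bowls and a domed lid, 124 mm across, 174 mm high in the middle, 157 mm at the lid's edge. Origin: centre of its underside, z up. Handle pivots at x = 0, y = +/-68, z = 40 mm. The open handle leans to its -x, the lever folds down to its +x. More than about 4 N sideways up at the handle can tip it.
- bail (a joint): Lean (rad) of the carrying handle: 0 = upright at its stop, tube axis 190 mm above the table; positive = leaning to the carrier's -x (at most 1.1). Two flat steel straps (16 x 3 mm) turn on the carrier's side pivots and carry a grip tube, 12 mm thick, 134 mm long, along the carrier's y, 150 mm from the pivots. A stiff hinge: it stays where it is left; 2 to 3 N at the tube move it.
- grip_mid (a point): Middle of the grip tube, on its axis, inside the lever's collar (radius 10 mm), which takes the middle 26 mm of the tube. Its axes turn with the handle: y along the tube, z away from the pivots, x the way the handle is pushed upright.
- lever (a joint): Angle (rad) of the cam lever against the handle: 0 = down, home (with the handle upright it lies level, pointing to the carrier's +x, cam on the lid's button); positive = raised, pi/2 = in line with the straps, away from the pivots (at most 1.5). Starts half raised. Steel blade 22 mm wide, 4 mm thick, straight out from the tube's axis to 57 mm. Stays where it is left; 2 N halfway along move it.
- lever_end (a point): Point on the lever's blade, in the middle of its thickness and width, 55 mm from the axis of the grip tube (2 mm short of the blade's end). Its axes turn with the lever: x along the blade away from the tube, y along the tube, z out of the blade's face that looks up when the lever is down.
- round_box_a: Round plastic box with lid, orange, 98 mm across, 42 mm high, a bystander. Origin: centre of its underside.
- round_box_b: Round plastic box with lid, teal, 98 mm across, 42 mm high, a bystander. Origin: centre of its underside.
- cup: Short white ceramic cup with a chipped rim, 76 mm across, 64 mm high, a bystander. Origin: centre of its underside.
- tumbler: Empty steel drinking tumbler, 70 mm across, 90 mm high, a bystander. Origin: centre of its underside.
- katori: Small steel bowl, 90 mm across, 36 mm high, a bystander. Origin: centre of its underside.
- shaker: Salt shaker, glass with steel cap, 40 mm across, 69 mm high, a bystander. Origin: centre of its underside.
- fork: Steel fork lying flat, 190 mm long, 24 mm wide, 5 mm high, a bystander. Origin: its middle, 1 mm below its underside; x along it towards the tines.
There are look-alikes about, which are no part of the job. What is shaped like the carrier but yellow is not meant.

How it is judged:
By the outcome, as a careful person would: the job done as asked, in the order asked, and still so for the second after the job is handed in, with the robot touching nothing.
It also fails if it takes over 48 s, if anything falls off the work surface, if the arm or the gripper's body presses on something with over 40 N, if the wrist force passes 120 N, or if a joint passes its speed limit or range.

## Working session

There is one attempt and no reset: what is moved stays moved. The work goes in short steps, Python scripts to look and compute and a tool call to move; the robot and the scene stay as the last step left them, time stands still between calls to the robot, and variables do not carry over. Pictures are saved under pics/ and viewed, and the job is handed in when it is done.

Besides the shell and the picture viewer there is one more tool, called after ">>>" as a command line: name --argument value ..., lists and objects as JSON in quotes. servo_tool: Moves the arm, as the interface text tells. Its arguments: {"type":"object","properties":{"plan":{"type":"array","items":{"type":"array"}},"grip":{"type":"number"},"squeeze":{"type":"number"}},"required":["plan"]}

```bash
ls; mkdir -p pics; cat > h.py <<'E'
import numpy as np, cv2
from scipy.spatial.transform import Rotation as R
from cell import arm
def rot(p):
    r=np.array(p['rotation']); return r if r.shape==(3,3) else (R.from_rotvec(r).as_matrix() if r.size==3 else R.from_quat(r).as_matrix())
def ray(p,uv):
    d=np.array([(uv[0]-p['cx'])/p['fx'],(uv[1]-p['cy'])/p['fy'],1.]); d=rot(p)@d; return np.array(p['position']),d/np.linalg.norm(d)
def atz(p,uv,z):
    o,d=ray(p,uv); return o+d*(z-o[2])/d[2]
def tri(a,b):
    A=np.zeros((3,3));B=np.zeros(3)
    for o,d in(a,b):
        M=np.eye(3)-np.outer(d,d);A+=M;B+=M@o
    x=np.linalg.solve(A,B); return x,[np.linalg.norm(np.cross(x-o,d)) for o,d in (a,b)]
def proj(p,X):
    c=rot(p).T@(np.array(X)-np.array(p['position'])); return np.array([p['cx']+p['fx']*c[0]/c[2],p['cy']+p['fy']*c[1]/c[2]])
E
python3 - <<'E'
from h import *
for n in ['scene','top']:
    p=arm.get_image(n); cv2.imwrite(f'pics/{n}0.png',p['frame']); print(n,p['position'],p['rotation'],p['fx'],p['cx'],p['cy'])
    for q in ['carrier','bail','grip_mid','lever','lever_end','round_box_a','cup','tumbler','katori','shaker','fork']:
        print(q,[(round(d['score'],2),np.round(d['at']).tolist()) for d in arm.search_frame(p,q)][:4])
print(arm.observe())
E
```

```text
pics
scene [ 1.15522684 -0.36875625  1.06122805] [-2.27067791 -1.1560227   0.39002256] 559.3802367724215 320.2692811988807 227.2350189896466
carrier [(0.68, [322.0, 234.0]), (0.6, [163.0, 257.0])]
bail [(0.87, [153.0, 232.0]), (0.75, [332.0, 188.0]), (0.22, [406.0, 251.0])]
grip_mid [(0.91, [330.0, 184.0]), (0.6, [152.0, 238.0])]
lever [(0.86, [158.0, 230.0]), (0.69, [330.0, 181.0])]
lever_end [(0.64, [160.0, 231.0]), (0.58, [334.0, 183.0])]
round_box_a [(0.67, [256.0, 244.0]), (0.66, [331.0, 181.0])]
cup [(0.71, [261.0, 291.0])]
tumbler [(0.74, [255.0, 244.0]), (0.62, [327.0, 308.0])]
katori [(0.91, [290.0, 202.0])]
shaker [(0.93, [407.0, 251.0])]
fork [(0.55, [354.0, 212.0])]
top [ 5.46048163e-01 -4.02408295e-04  1.20694323e+00] [-2.20797343  2.15577014 -0.01295041] 606.6011715774849 325.1368705998451 241.1772031585981
carrier [(0.9, [323.0, 249.0]), (0.89, [490.0, 335.0])]
bail [(0.71, [289.0, 271.0]), (0.66, [492.0, 335.0])]
grip_mid [(0.95, [290.0, 269.0]), (0.72, [493.0, 334.0])]
lever [(0.67, [492.0, 329.0]), (0.53, [288.0, 270.0])]
lever_end [(0.59, [287.0, 270.0]), (0.58, [4
[... 234 characters left out ...]
47.0, 191.0])]
fork [(0.65, [248.0, 284.0])]
{'clock': 1.2, 'joints': array([-1.37063255,  0.43451144,  0.02503157,  1.57321263, -0.01159932,
        1.13397773, -0.07511574]), 'dq': array([ 0.0015612 , -0.00013033,  0.00167788, -0.00136916,  0.00081583,
       -0.00012608, -0.0003106 ]), 'joint_efforts': array([-6.31666103e-05, -6.67689729e+01,  9.84302759e-01, -3.14808977e+01,
       -6.05245912e-02,  3.27746524e-02,  4.56230578e-05]), 'position': array([0.18639749, 0.59657343, 0.2267302 ]), 'ee_rot': array([ 0.23775324,  1.5576627 , -0.23769919]), 'force': array([-0.06965035, -0.29995705, -0.72527445]), 'ft_torque': array([0.00437904, 0.00164729, 0.04658704]), 'width': 1.0030886576450155}
```

View pics/scene0.png

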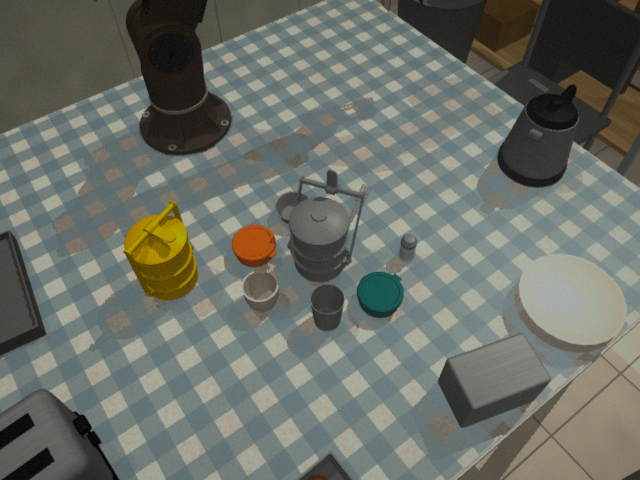

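View pics/top0.png

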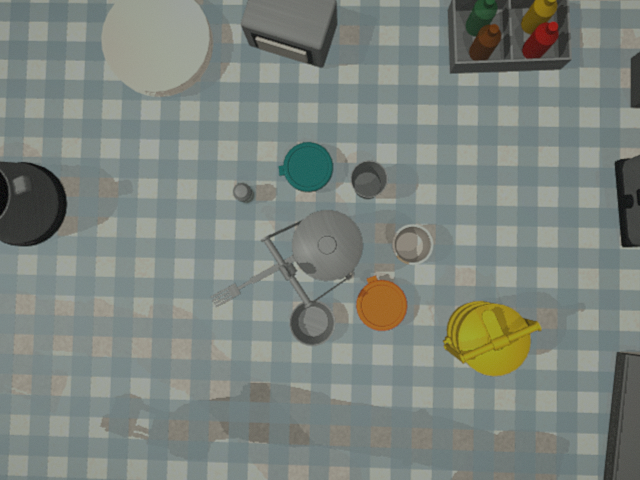

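```bash
python3 - <<'E'
import cv2
a=cv2.imread('pics/scene0.png')[140:320,240:440];cv2.imwrite('pics/s_crop.png',cv2.resize(a,None,fx=3.3,fy=3.3,interpolation=3))
a=cv2.imread('pics/top0.png')[180:330,230:410];cv2.imwrite('pics/t_crop.png',cv2.resize(a,None,fx=4,fy=4,interpolation=3))
E
```

```text
(no output)
```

View pics/s_crop.png

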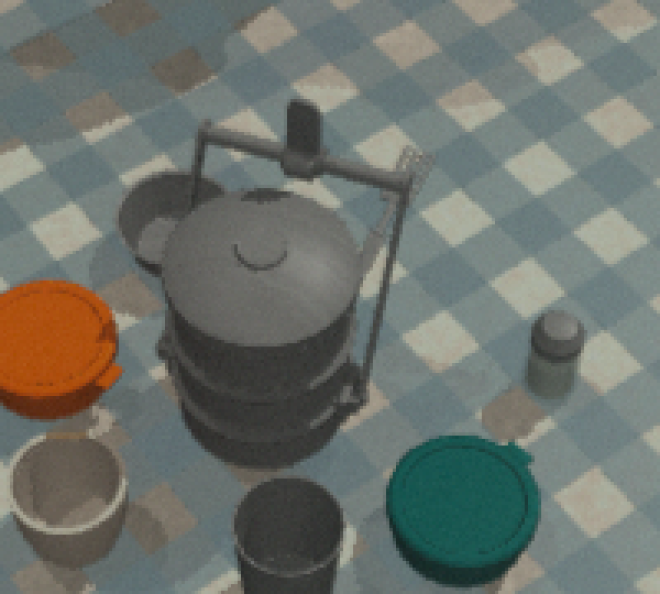

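View pics/t_crop.png

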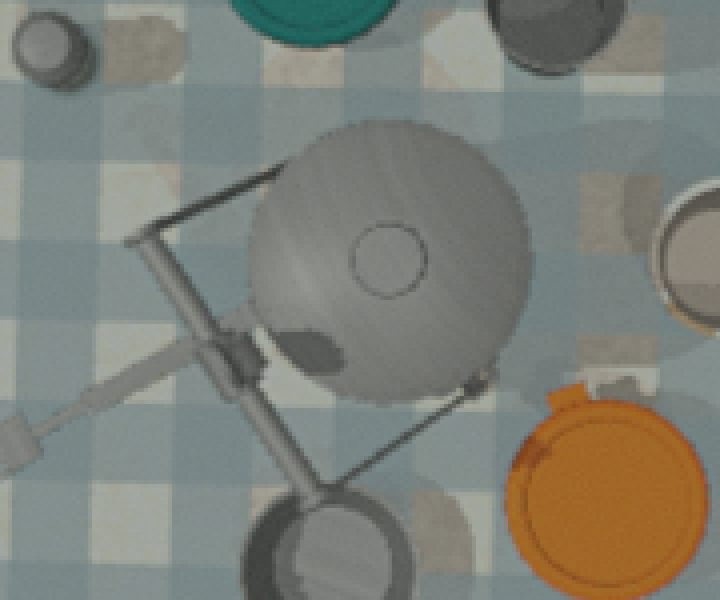

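```bash
cat > fit.py <<'E'
from h import *
from scipy.optimize import least_squares
def model(q,lv=True):
    cx,cy,yaw,b,l=q
    Rz=R.from_euler('z',yaw).as_matrix(); c=np.array([cx,cy,0])
    # lean b toward -x ; handle frame: z=(-sin b,0,cos b), x=(cos b,0,sin b)
    hx=np.array([np.cos(b),0,np.sin(b)]);hz=np.array([-np.sin(b),0,np.cos(b)])
    piv=np.array([0,0,.04]);g=piv+.15*hz
    ld=hx*np.cos(l)+hz*np.sin(l)
    P={'e+':g+[0,.067,0],'e-':g-[0,.067,0],'g':g,'btn':np.array([0,0,.174]),'p-':np.array([0,-.07,.04]),'p+':np.array([0,.07,.04]),'le':g+.057*ld,'le55':g+.055*ld}
    return {k:c+Rz@np.array(v) for k,v in P.items()}
def fit(obs,q0,prior=None):
    def f(q):
        m=model(q); r=[]
        for p,k,uv in obs: r+=list(proj(p,m[k])-uv)
        return r
    s=least_squares(f,q0,loss='soft_l1'); return s.x,np.array(f(s.x)).reshape(-1,2)
E
python3 - <<'E'
from fit import *
S=arm.get_image('scene');T=arm.get_image('top')
np.save('S.npy',{k:S[k] for k in S if k!='frame'},allow_pickle=True);np.save('T.npy',{k:T[k] for k in T if k!='frame'},allow_pickle=True)
obs=[(S,'e+',(362.7,195.2)),(S,'e-',(301.5,179.4)),(T,'e+',(265,239.5)),(T,'e-',(308.7,303.7)),(T,'btn',(326.75,244.5)),(T,'p-',(350,275.8)),(S,'le',(332.4,171.2)),(T,'le',(294.5,269)),(S,'p+',(348,262))]
b=atz(T,(326.75,244.5),.174);print(b)
for y in(-.6,2.5):
    q,r=fit(obs,[b[0],b[1],y,.7,1.],);print(np.round(q,4),np.round(r,1).tolist())
m=model(q)
for k,v in m.items():print(k,np.round(v,3))
for n,uv,z in [('katori',(312,323),.036),('orange',(382,304),.042),('teal',(308,167),.042),('cup',(412,244),.064),('tumb',(370,180),.09),('shaker',(243,192),.069),('fork',(248,284),.003),('yellow',(490,335),.17)]: print(n,np.round(atz(T,uv,z),3))
E
```

```text
[0.586896  0.0318647 0.174    ]
[ 0.5889  0.0298 -0.9553  0.6078  0.7998] [[-0.7, -0.9], [0.2, -0.4], [0.5, -0.4], [-0.2, 0.1], [1.2, -1.1], [0.3, 0.7], [-2.0, 0.5], [-6.2, -0.7], [1.2, -2.4]]
[0.5889 0.0298 5.3279 0.6078 0.7998] [[-0.7, -0.9], [0.2, -0.4], [0.5, -0.4], [-0.2, 0.1], [1.2, -1.1], [0.3, 0.7], [-2.0, 0.5], [-6.2, -0.7], [1.2, -2.4]]
e+ [0.594 0.138 0.163]
e- [0.485 0.061 0.163]
g [0.539 0.1   0.163]
btn [0.589 0.03  0.174]
p- [ 0.532 -0.011  0.04 ]
p+ [0.646 0.07  0.04 ]
le [0.545 0.092 0.219]
le55 [0.545 0.092 0.217]
katori [0.441 0.061 0.036]
orange [ 0.481 -0.072  0.042]
teal [0.741 0.076 0.042]
cup [ 0.596 -0.125  0.064]
tumb [ 0.711 -0.043  0.09 ]
shaker [0.687 0.196 0.069]
fork [0.511 0.192 0.003]
yellow [ 0.441 -0.247  0.17 ]
```

```bash
cat > tgt.py <<'E'
from h import *
C=np.array([.5889,.0298]);YAW=-.9553
u=np.array([np.cos(YAW),np.sin(YAW),0]);v=np.array([-np.sin(YAW),np.cos(YAW),0]);k=np.array([0,0,1.])
def ori(t,sg):
    d=np.sin(t)*u-np.cos(t)*k; y=sg*v; return R.from_matrix(np.stack([d,y,np.cross(d,y)],1))
def W(x,z,y=0): return np.array([*C,0])+x*u+y*v+z*k
def rel(pos,Rt):
    o=arm.observe(); R0=R.from_rotvec(o['ee_rot']); return np.round((pos-o['position'])*100,2), np.round(np.degrees((Rt*R0.inv()).as_rotvec()),1)
def loc():
    o=arm.observe();p=o['position']-np.array([*C,0]);Rm=R.from_rotvec(o['ee_rot']).as_matrix();d=Rm[:,0]
    return dict(t=round(o['clock'],2),x=round(p@u*1000,1),y=round(p@v*1000,1),z=round(p[2]*1000,1),tilt=np.degrees(np.arctan2(d@u,-d[2])).round(1),ty=np.round([Rm[:,1]@u,Rm[:,1]@v],3),F=np.round([o['force']@u,o['force']@v,o['force'][2]],2),j=np.round(o['joints'],2))
E
python3 - <<'E'
from tgt import *
print(loc())
t=np.radians(25)
n=np.cos(t)*u+np.sin(t)*k; d=np.sin(t)*u-np.cos(t)*k
b=.6078; ax=W(-.15*np.sin(b),.04+.15*np.cos(b))
tc=ax-.010*n+.006*d-.0095*n
print('contact tcp',tc,'pre',tc-.035*n)
for s in(1,-1): print(s,rel(tc-.035*n,ori(t,s)))
E
```

```text
{'t': 1.3, 'x': np.float64(-695.2), 'y': np.float64(-1.4), 'z': np.float64(226.8), 'tilt': np.float64(-0.0), 'ty': array([-0.607,  0.795]), 'F': array([ 0.62, -0.15, -0.33]), 'j': array([-1.37,  0.43,  0.02,  1.57, -0.01,  1.13, -0.08])}
contact tcp [0.53070362 0.11209921 0.14945705] pre [0.51238919 0.13799881 0.13466541]
1 (array([ 32.6 , -45.86,  -9.21]), array([-15. , -20.6, -36.8]))
-1 (array([ 32.6 , -45.86,  -9.21]), array([-26.4,  19.2, 139.8]))
```

>>> servo_tool --plan '[[[1.0,-1.5,0],[0,0,-2]],[[3.5,-5,0],[-1,-2,-5]],[[6.5,-9,-1],[-3,-4,-9]],[[9.5,-13,-2],[-5,-6,-13]],[[12.5,-17,-3],[-6,-8,-17]],[[15.5,-21.5,-4],[-7,-10,-21]],[[18.5,-26,-5],[-9,-12,-25]],[[21.5,-30,-6],[-11,-14,-29]],[[24.5,-34,-7],[-13,-17,-33]],[[27,-38,-8],[-14,-19,-36]],[[29,-41,-9],[-15,-20.6,-36.8]],[[30,-42,-9.2],[-15,-20.6,-36.8]]]' --grip 0

```text
clock: 2.5
position: [0.4867, 0.1702, 0.134]
ee_rot: [0.54, 1.04, -0.857]
force: [-0.1, -0.1, 0.3]
width: 0.025
```

```bash
python3 - <<'E'
from tgt import *
print(loc(),arm.observe()['width'])
S=arm.get_image('scene');T=arm.get_image('top');Wc=arm.get_image('wrist')
a=cv2.resize(S['frame'][100:320,220:440],(400,400));b=cv2.resize(T['frame'][160:360,190:390],(400,400))
cv2.imwrite('pics/a1.png',np.hstack([a,b]));cv2.imwrite('pics/w1.png',Wc['frame'])
E
```

```text
{'t': 2.5, 'x': np.float64(-173.7), 'y': np.float64(-2.4), 'z': np.float64(134.0), 'tilt': np.float64(25.2), 'ty': array([0.008, 1.   ]), 'F': array([-0.02, -0.12,  0.31]), 'j': array([-1.08,  0.41,  0.43,  2.05,  0.39,  0.79, -0.36])} 0.02501612490429137
```

View pics/a1.png

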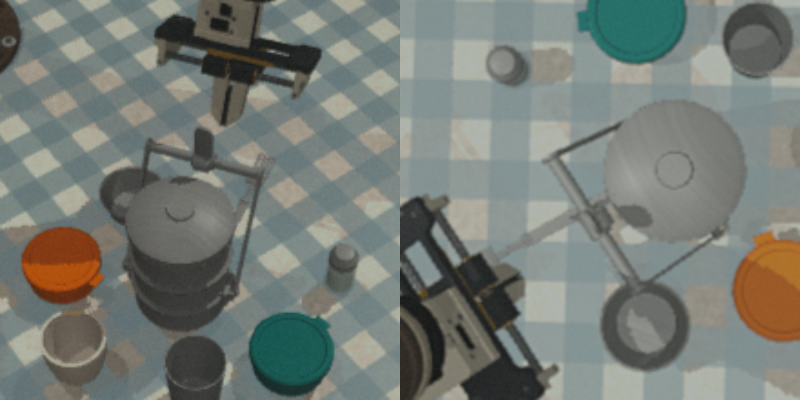

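View pics/w1.png

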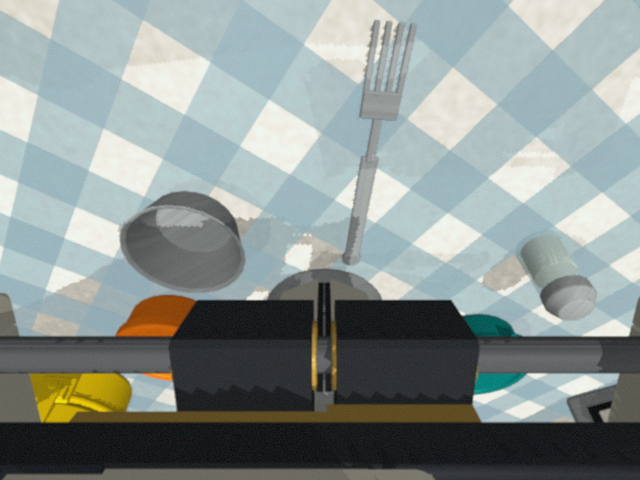

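>>> servo_tool --plan '[[[0.8,-1,0.5],[0,0,0]],[[2,-2.5,1],[0,0,0]],[[3,-3.8,1.5],[0,0,0]],[[3.6,-4.7,1.5],[0,0,0]],[[3.8,-5,1.5],[0,0,0]],[[3.8,-5,1.5],[0,0,0]]]'

```text
clock: 3.25
position: [0.5244, 0.1255, 0.1499]
ee_rot: [0.542, 1.042, -0.851]
force: [-0.5, -0.2, 0.7]
width: 0.007
```

```bash
python3 - <<'E'
from tgt import *
print(loc())
E
```

```text
{'t': 3.25, 'x': np.float64(-115.3), 'y': np.float64(2.6), 'z': np.float64(149.9), 'tilt': np.float64(25.0), 'ty': array([0.004, 1.   ]), 'F': array([-0.11, -0.54,  0.73]), 'j': array([-0.97,  0.39,  0.44,  2.03,  0.39,  0.78, -0.23])}
```

```bash
cat > arc.py <<'E'
from tgt import *
def arc(b,off=.0195,ov=.006):
    t=np.radians(12)+(np.radians(25)-np.radians(12))*min(1,max(b,0)/.6)
    n=np.cos(t)*u+np.sin(t)*k; d=np.sin(t)*u-np.cos(t)*k
    hz=.15; ax=W(-hz*np.sin(b),.04+hz*np.cos(b))
    return rel(ax-off*n+ov*d,ori(t,1)),round(np.degrees(t),1)
if __name__=='__main__':
    import sys
    for b in map(float,sys.argv[1:]): print(b,*arc(b))
E
python3 arc.py .65 .6 .55 .5 .45 .4 .35 .3 .25 .2 .15 .1 .05 0
```

```text
0.65 (array([ 0.34, -0.92, -0.42]), array([-0. ,  0. ,  0.2])) 25.0
0.6 (array([ 0.69, -1.41,  0.02]), array([-0. ,  0. ,  0.2])) 25.0
0.55 (array([ 1.04, -1.91,  0.46]), array([0.9, 0.6, 0.2])) 23.9
0.5 (array([ 1.4 , -2.42,  0.87]), array([1.8, 1.3, 0.2])) 22.8
0.45 (array([ 1.77, -2.94,  1.24]), array([2.6, 1.9, 0.2])) 21.8
0.4 (array([ 2.15, -3.48,  1.58]), array([3.5, 2.5, 0.2])) 20.7
0.35 (array([ 2.54, -4.03,  1.88]), array([4.4, 3.1, 0.2])) 19.6
0.3 (array([ 2.93, -4.59,  2.15]), array([5.3, 3.8, 0.2])) 18.5
0.25 (array([ 3.34, -5.16,  2.39]), array([6.2, 4.4, 0.2])) 17.4
0.2 (array([ 3.75, -5.74,  2.59]), array([7.1, 5. , 0.2])) 16.3
0.15 (array([ 4.16, -6.33,  2.75]), array([8. , 5.6, 0.2])) 15.2
0.1 (array([ 4.58, -6.92,  2.88]), array([8.8, 6.3, 0.2])) 14.2
0.05 (array([ 5.  , -7.51,  2.97]), array([9.7, 6.9, 0.2])) 13.1
0.0 (array([ 5.42, -8.11,  3.02]), array([10.6,  7.5,  0.2])) 12.0
```

>>> servo_tool --plan '[[[0.2,-0.6,0],[0,0,0]],[[0.4,-1.0,0],[0,0,0]],[[0.6,-1.25,0],[0,0,0.2]],[[0.7,-1.4,0],[0,0,0.2]],[[0.85,-1.65,0.25],[0.4,0.3,0.2]],[[1.05,-1.9,0.45],[0.9,0.6,0.2]],[[1.2,-2.15,0.65],[1.3,1,0.2]],[[1.4,-2.4,0.85],[1.8,1.3,0.2]]]'

```text
clock: 4.05
position: [0.5386, 0.1013, 0.1587]
ee_rot: [0.559, 1.079, -0.84]
force: [-1.8, 0.9, 0.1]
width: 0.003
```

```bash
python3 - <<'E'
from tgt import *
print(loc())
S=arm.get_image('scene');T=arm.get_image('top')
a=cv2.resize(S['frame'][100:320,220:440],(400,400));b=cv2.resize(T['frame'][160:360,190:390],(400,400))
cv2.imwrite('pics/a2.png',np.hstack([a,b]))
E
python3 arc.py .5 .4 .35 .3 .25 .2 .15 .1
```

```text
{'t': 4.05, 'x': np.float64(-87.5), 'y': np.float64(0.2), 'z': np.float64(158.7), 'tilt': np.float64(22.7), 'ty': array([0., 1.]), 'F': array([-1.77, -1.01,  0.05]), 'j': array([-0.88,  0.37,  0.43,  2.01,  0.35,  0.78, -0.11])}
0.5 (array([-0.08,  0.07, -0.05]), array([-0.1,  0. ,  0.1])) 22.8
0.4 (array([ 0.67, -0.99,  0.66]), array([1.7, 1.3, 0.1])) 20.7
0.35 (array([ 1.06, -1.54,  0.97]), array([2.6, 1.9, 0.1])) 19.6
0.3 (array([ 1.46, -2.11,  1.24]), array([3.4, 2.5, 0.1])) 18.5
0.25 (array([ 1.86, -2.68,  1.47]), array([4.3, 3.1, 0.1])) 17.4
0.2 (array([ 2.27, -3.26,  1.67]), array([5.2, 3.8, 0.1])) 16.3
0.15 (array([ 2.69, -3.84,  1.83]), array([6.1, 4.4, 0.1])) 15.2
0.1 (array([ 3.11, -4.43,  1.96]), array([7. , 5. , 0.1])) 14.2
```

View pics/a2.png

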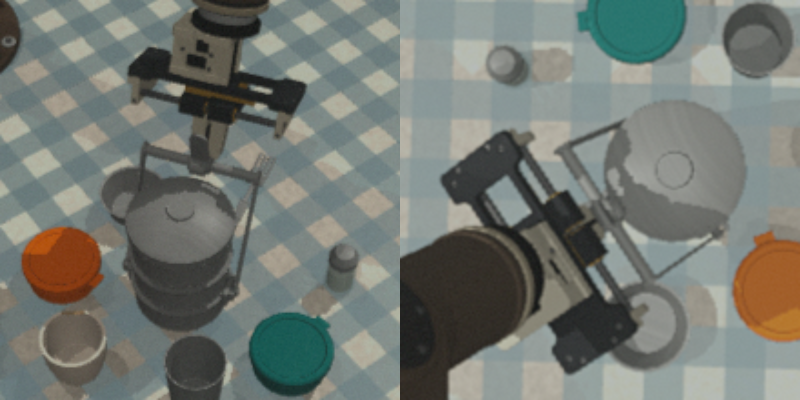

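>>> servo_tool --plan '[[[0.2,-0.3,0.2],[0.5,0.4,0]],[[0.45,-0.65,0.45],[1.1,0.8,0]],[[0.65,-1,0.65],[1.7,1.3,0]],[[0.85,-1.25,0.8],[2.1,1.6,0]],[[1.05,-1.55,0.95],[2.6,1.9,0]],[[1.25,-1.8,1.1],[3,2.2,0]],[[1.45,-2.1,1.25],[3.4,2.5,0]],[[1.65,-2.4,1.35],[3.8,2.8,0]],[[1.85,-2.7,1.45],[4.3,3.1,0]],[[2.05,-2.95,1.55],[4.7,3.4,0]],[[2.25,-3.25,1.65],[5.2,3.8,0]]]'

```text
clock: 5.25
position: [0.5616, 0.0679, 0.1756]
ee_rot: [0.612, 1.182, -0.818]
force: [-1.6, 0.8, 0.6]
width: 0.004
```

```bash
python3 - <<'E'
from tgt import *
print(loc())
S=arm.get_image('scene');T=arm.get_image('top')
a=cv2.resize(S['frame'][100:320,220:440],(400,400));b=cv2.resize(T['frame'][160:360,190:390],(400,400))
cv2.imwrite('pics/a3.png',np.hstack([a,b]))
E
python3 arc.py .2 .15 .1 .05 0 -.03
```

```text
{'t': 5.25, 'x': np.float64(-46.9), 'y': np.float64(-0.2), 'z': np.float64(175.6), 'tilt': np.float64(16.3), 'ty': array([0.002, 1.   ]), 'F': array([-1.59, -0.8 ,  0.62]), 'j': array([-0.69,  0.35,  0.38,  1.92,  0.2 ,  0.82,  0.15])}
0.2 (array([-0.03,  0.1 , -0.01]), array([ 0. , -0. ,  0.2])) 16.3
0.15 (array([ 0.39, -0.48,  0.15]), array([0.9, 0.6, 0.2])) 15.2
0.1 (array([ 0.8 , -1.08,  0.28]), array([1.8, 1.2, 0.2])) 14.2
0.05 (array([ 1.22, -1.67,  0.37]), array([2.7, 1.8, 0.2])) 13.1
0.0 (array([ 1.65, -2.27,  0.42]), array([3.5, 2.5, 0.2])) 12.0
-0.03 (array([ 1.9 , -2.63,  0.42]), array([3.5, 2.5, 0.2])) 12.0
```

View pics/a3.png

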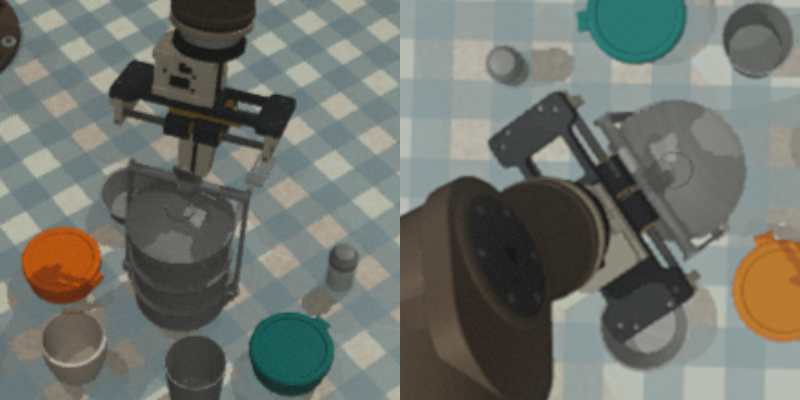

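>>> servo_tool --plan '[[[0.2,-0.25,0.1],[0.5,0.3,0]],[[0.4,-0.5,0.2],[0.9,0.6,0]],[[0.6,-0.8,0.25],[1.4,0.9,0]],[[0.8,-1.1,0.3],[1.8,1.2,0]],[[0.95,-1.3,0.35],[2.2,1.5,0]],[[1.1,-1.5,0.4],[2.5,1.7,0]]]'

```text
clock: 5.95
position: [0.5733, 0.0517, 0.1799]
ee_rot: [0.639, 1.229, -0.807]
force: [-0.5, 0.5, -0.5]
width: 0.005
```

```bash
python3 - <<'E'
from tgt import *
print(loc())
E
python3 arc.py .05 0 -.03
```

```text
{'t': 5.95, 'x': np.float64(-26.9), 'y': np.float64(-0.1), 'z': np.float64(179.9), 'tilt': np.float64(13.3), 'ty': array([0.004, 1.   ]), 'F': array([-0.71, -0.12, -0.49]), 'j': array([-0.6 ,  0.36,  0.36,  1.88,  0.12,  0.85,  0.27])}
0.05 (array([ 0.11, -0.14, -0.03]), array([0.1, 0.1, 0.2])) 13.1
0.0 (array([ 0.53, -0.73,  0.02]), array([1. , 0.7, 0.2])) 12.0
-0.03 (array([ 0.79, -1.1 ,  0.02]), array([1. , 0.7, 0.2])) 12.0
```

>>> servo_tool --plan '[[[0.1,-0.15,0],[0.2,0.1,0]],[[0.2,-0.25,0],[0.4,0.3,0]],[[0.25,-0.35,0],[0.5,0.4,0]],[[0.25,-0.35,0],[0.5,0.4,0]]]'

```text
clock: 6.35
position: [0.576, 0.048, 0.1799]
ee_rot: [0.644, 1.239, -0.805]
force: [-0.3, 0.9, 0.3]
width: 0.003
```

```bash
python3 - <<'E'
from tgt import *
print(loc())
S=arm.get_image('scene')
a=cv2.resize(S['frame'][130:290,240:400],(600,600),interpolation=3)
cv2.imwrite('pics/a4.png',a)
for i in range(3): print(loc()['F'])
E
python3 arc.py 0
```

```text
{'t': 6.35, 'x': np.float64(-22.3), 'y': np.float64(-0.0), 'z': np.float64(179.9), 'tilt': np.float64(12.6), 'ty': array([0.004, 1.   ]), 'F': array([-0.91,  0.3 ,  0.28]), 'j': array([-0.58,  0.36,  0.36,  1.87,  0.11,  0.85,  0.29])}
[ 0.3  -0.01 -0.91]
[ 0.3  -0.01 -0.91]
[ 0.3  -0.01 -0.91]
0.0 (array([ 0.27, -0.38,  0.02]), array([0.5, 0.4, 0.2])) 12.0
```

View pics/a4.png

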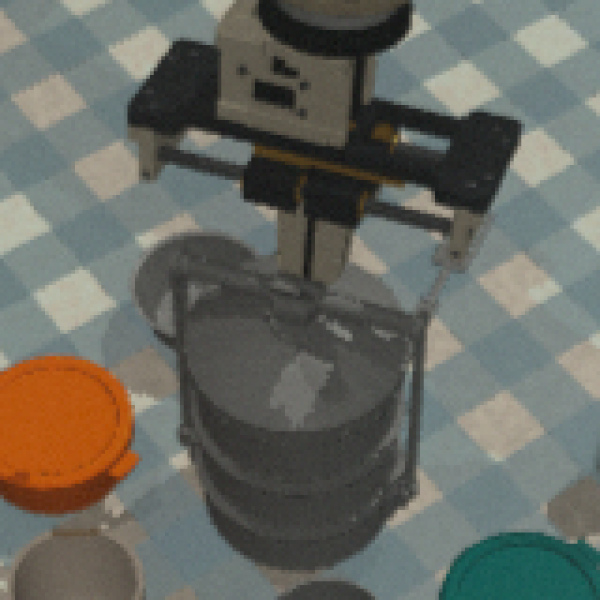

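```bash
python3 - <<'E'
from fit import *
S=np.load('S.npy',allow_pickle=True).item()
for b in(.12,.08,.04,0): 
    m=model([.5889,.0298,-.9553,b,.8]); print(b,[((proj(S,m[k])-[240,130])*3.75).round(0) for k in('e-','e+','le','p-','p+')])
E
```

```text
0.12 [array([187., 241.]), array([424., 303.]), array([282., 265.]), array([184., 423.]), array([410., 486.])]
0.08 [array([183., 249.]), array([421., 311.]), array([277., 278.]), array([184., 423.]), array([410., 486.])]
0.04 [array([179., 256.]), array([418., 319.]), array([272., 290.]), array([184., 423.]), array([410., 486.])]
0 [array([175., 264.]), array([414., 327.]), array([267., 303.]), array([184., 423.]), array([410., 486.])]
```

>>> servo_tool --plan '[[[0.1,-0.1,0],[0.2,0.1,0]],[[0.15,-0.2,0],[0.3,0.2,0]]]'

```text
clock: 6.6
position: [0.5775, 0.0463, 0.1799]
ee_rot: [0.647, 1.245, -0.803]
force: [-0.3, 0.6, 0.1]
width: 0.004
```

>>> servo_tool --plan '[[[0.05,-0.1,0],[0,0,0]],[[0.1,-0.15,0],[0,0,0]]]'

```text
clock: 6.8
position: [0.5782, 0.0454, 0.1798]
ee_rot: [0.647, 1.246, -0.802]
force: [-2.6, 4.8, 2.4]
width: 0.002
```

```bash
python3 - <<'E'
from tgt import *
print(loc())
E
```

```text
{'t': 6.8, 'x': np.float64(-18.9), 'y': np.float64(0.3), 'z': np.float64(179.8), 'tilt': np.float64(12.2), 'ty': array([0.003, 1.   ]), 'F': array([-5.41,  0.66,  2.36]), 'j': array([-0.57,  0.37,  0.35,  1.86,  0.1 ,  0.86,  0.31])}
```

>>> servo_tool --plan '[[[-0.1,0.15,0],[0,0,0]],[[-0.6,0.8,0.1],[0,0,0]],[[-1.7,2.4,1],[0,0,0]],[[-3.4,4.8,3],[0,0,0]],[[-5.8,8.2,6],[0,0,0]],[[-5.8,8.2,6],[0,0,0]]]'

```text
clock: 7.4
position: [0.5195, 0.1333, 0.2428]
ee_rot: [0.647, 1.246, -0.792]
force: [0.0, 0.8, 0.6]
width: 0.004
```

```bash
python3 - <<'E'
from tgt import *
print(loc())
S=arm.get_image('scene');T=arm.get_image('top')
a=cv2.resize(S['frame'][130:290,240:400],(600,600),interpolation=3)
cv2.imwrite('pics/a5.png',a)
cv2.imwrite('pics/t5.png',cv2.resize(T['frame'][180:330,230:410],None,fx=4,fy=4,interpolation=3))
E
```

```text
{'t': 7.4, 'x': np.float64(-124.6), 'y': np.float64(3.1), 'z': np.float64(242.8), 'tilt': np.float64(12.1), 'ty': array([-0.004,  1.   ]), 'F': array([-0.66,  0.48,  0.55]), 'j': array([-0.77,  0.24,  0.33,  1.86,  0.15,  1.02,  0.1 ])}
```

View pics/a5.png

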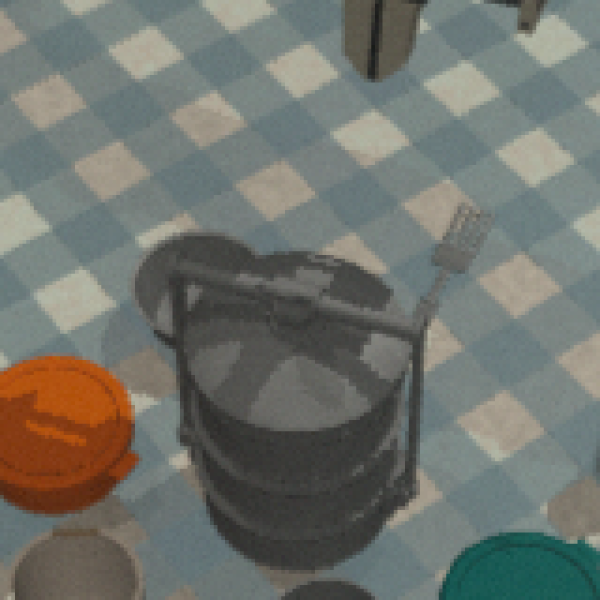

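View pics/t5.png

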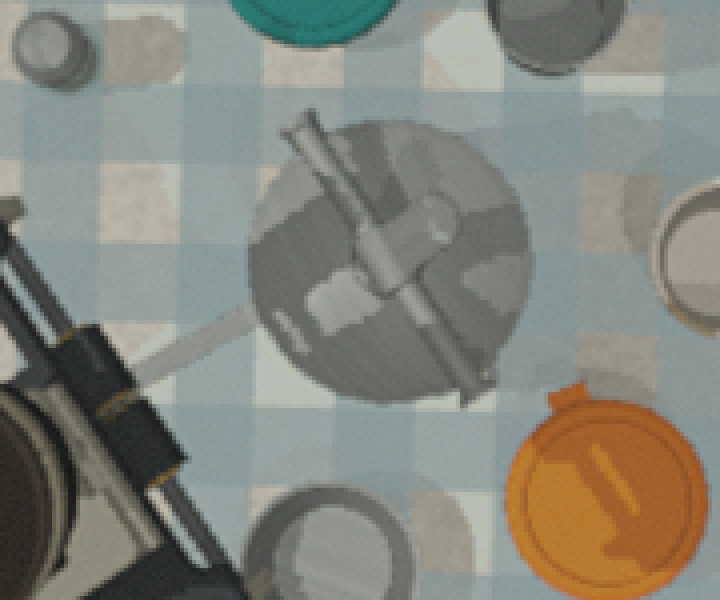

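```bash
python3 - <<'E'
from fit import *
S=np.load('S.npy',allow_pickle=True).item();T=np.load('T.npy',allow_pickle=True).item()
for b in(.06,.03,0): 
    m=model([.5889,.0298,-.9553,b,.8]); print(b,[((proj(S,m[k])-[240,130])*3.75).round(0) for k in('e-','e+','g')],[((proj(T,m[k])-[230,180])*4).round(0) for k in('e-','e+','g','le')])
for l in (.5,.65,.8,.95): 
    m=model([.5889,.0298,-.9553,0,l]); print(l,((proj(T,m['le'])-[230,180])*4).round(0),((proj(S,m['le'])-[240,130])*3.75).round(0))
E
```

```text
0.06 [array([181., 252.]), array([419., 315.]), array([299., 283.])] [array([462., 397.]), array([285., 132.]), array([373., 264.]), array([446., 208.])]
0.03 [array([178., 258.]), array([417., 321.]), array([296., 289.])] [array([471., 391.]), array([293., 126.]), array([382., 258.]), array([458., 200.])]
0 [array([175., 264.]), array([414., 327.]), array([293., 295.])] [array([480., 385.]), array([302., 120.]), array([391., 252.]), array([470., 192.])]
0.5 [491. 181.] [261. 335.]
0.65 [481. 186.] [264. 320.]
0.8 [470. 192.] [267. 303.]
0.95 [456. 201.] [271. 287.]
```

```bash
sed -i 's/^C=.*/C=np.array([.5880,.0310])/' tgt.py; python3 - <<'E'
from tgt import *
print(loc()); print(rel(W(.030,.25),ori(0,1)))
E
```

```text
Traceback (most recent call last):
  File "tgt.py", line 3, in <module>
    u=np.array([np.cos(YAW),np.sin(YAW),0]);v=np.array([-np.sin(YAW),np.cos(YAW),0]);k=np.array([0,0,1.])
                       ^^^
NameError: name 'YAW' is not defined
```

```bash
sed -i 's/^C=.*/C=np.array([.5880,.0310]);YAW=-.9553/' tgt.py; python3 - <<'E'
from tgt import *
print(loc()); print(rel(W(.030,.25),ori(0,1)))
E
```

```text
{'t': 7.5, 'x': np.float64(-118.8), 'y': np.float64(1.1), 'z': np.float64(240.6), 'tilt': np.float64(12.2), 'ty': array([0., 1.]), 'F': array([-0.23, -0.53, -1.23]), 'j': array([-0.76,  0.25,  0.34,  1.86,  0.15,  1.02,  0.1 ])}
(array([  8.51, -12.21,   0.94]), array([9.9, 7.1, 0. ]))
```

>>> servo_tool --plan '[[[0,0,2.5],[1,0.7,0]],[[0.5,-0.8,5],[3,2,0]],[[2.5,-3.5,5.5],[5,4,0]],[[5,-7,5.5],[8,6,0]],[[7.5,-10.5,5.5],[9.9,7.1,0]],[[8.5,-12.2,5.5],[9.9,7.1,0]],[[8.5,-12.2,4],[9.9,7.1,0]],[[8.5,-12.2,2.5],[9.9,7.1,0]],[[8.5,-12.2,1.5],[9.9,7.1,0]],[[8.5,-12.2,1],[9.9,7.1,0]],[[8.5,-12.2,1],[9.9,7.1,0]]]'

```text
clock: 8.6
position: [0.6048, 0.0062, 0.2497]
ee_rot: [0.745, 1.439, -0.747]
force: [0.2, 0.4, 0.0]
width: 0.004
```

```bash
python3 - <<'E'
from tgt import *
print(loc()); print(rel(W(.032,.25),ori(0,1)))
S=arm.get_image('scene')
cv2.imwrite('pics/a6.png',cv2.resize(S['frame'][130:290,240:400],(600,600),interpolation=3))
E
```

```text
{'t': 8.6, 'x': np.float64(29.9), 'y': np.float64(-0.6), 'z': np.float64(249.7), 'tilt': np.float64(0.0), 'ty': array([0.001, 1.   ]), 'F': array([-0.2 ,  0.37,  0.04]), 'j': array([-0.38,  0.39,  0.4 ,  1.62, -0.16,  1.17,  0.67])}
(array([ 0.17, -0.14,  0.03]), array([ 0., -0.,  0.]))
```

View pics/a6.png

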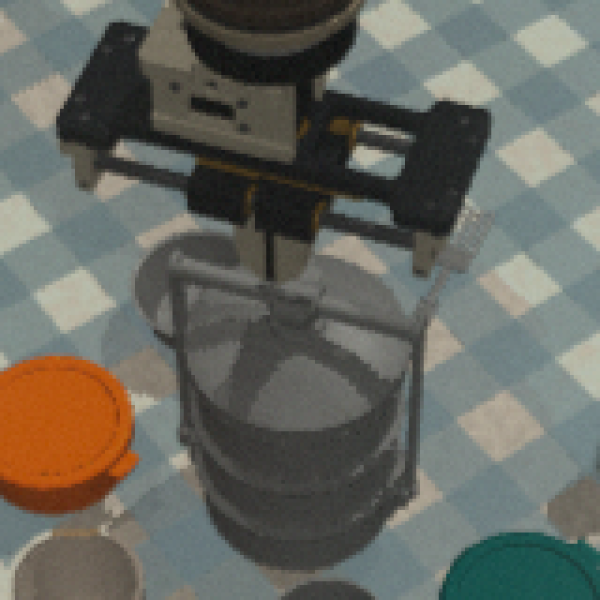

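>>> servo_tool --plan '[[[0,0,-0.4],[0,0,0]],[[0,0,-0.8],[0,0,0]],[[0,0,-1.2],[0,0,0]],[[0,0,-1.6],[0,0,0]],[[0,0,-2.0],[0,0,0]]]'

```text
clock: 9.15
position: [0.6056, 0.006, 0.2307]
ee_rot: [0.745, 1.437, -0.746]
force: [0.3, -0.9, 3.1]
width: 0.006
```

```bash
python3 - <<'E'
from tgt import *
print(loc())
S=arm.get_image('scene')
cv2.imwrite('pics/a7.png',cv2.resize(S['frame'][130:290,240:400],(600,600),interpolation=3))
E
```

```text
{'t': 9.15, 'x': np.float64(30.6), 'y': np.float64(-0.0), 'z': np.float64(230.7), 'tilt': np.float64(0.1), 'ty': array([0.001, 1.   ]), 'F': array([ 0.95, -0.26,  3.12]), 'j': array([-0.37,  0.41,  0.39,  1.64, -0.17,  1.12,  0.68])}
```

View pics/a7.png

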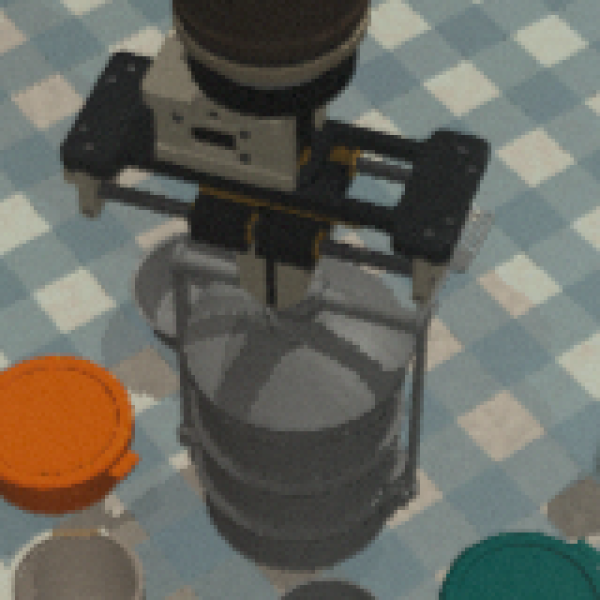

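>>> servo_tool --plan '[[[0.1,-0.1,-0.4],[0,0,0]],[[0.15,-0.25,-0.8],[0,0,0]],[[0.25,-0.35,-1.2],[0,0,0]],[[0.3,-0.45,-1.6],[0,0,0]],[[0.3,-0.45,-2.0],[0,0,0]],[[0.3,-0.45,-2.4],[0,0,0]],[[0.3,-0.45,-2.7],[0,0,0]],[[0.3,-0.45,-3.0],[0,0,0]]]'

```text
clock: 10.0
position: [0.6082, 0.0016, 0.1996]
ee_rot: [0.745, 1.438, -0.746]
force: [1.2, -0.8, 1.0]
width: 0.006
```

```bash
python3 - <<'E'
from tgt import *
print(loc())
S=arm.get_image('scene')
cv2.imwrite('pics/a8.png',cv2.resize(S['frame'][130:290,240:400],(600,600),interpolation=3))
E
```

```text
{'t': 10.0, 'x': np.float64(35.6), 'y': np.float64(-0.5), 'z': np.float64(199.6), 'tilt': np.float64(0.1), 'ty': array([0.001, 1.   ]), 'F': array([1.38, 0.51, 1.02]), 'j': array([-0.36,  0.44,  0.38,  1.68, -0.18,  1.06,  0.7 ])}
```

View pics/a8.png

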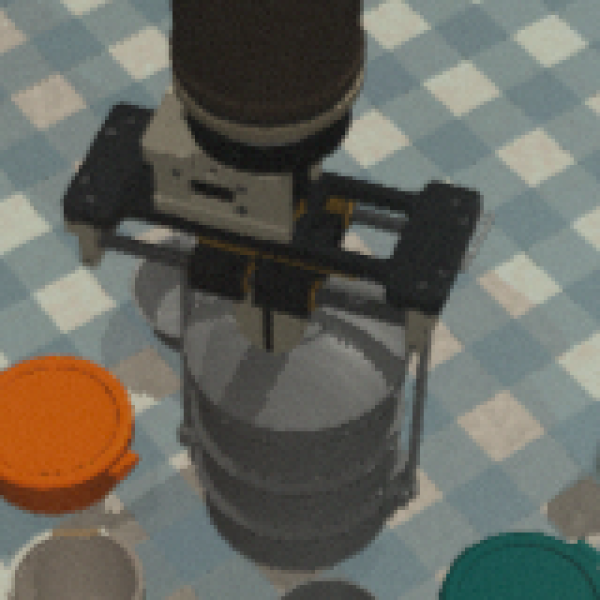

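>>> servo_tool --plan '[[[0,0,-0.2],[0,0,0]],[[0,0,-0.35],[0,0,0]],[[0,0,-0.5],[0,0,0]],[[0,0,-0.5],[0,0,0]]]'

```text
clock: 10.45
position: [0.6091, 0.0004, 0.1958]
ee_rot: [0.746, 1.435, -0.746]
force: [0.3, -2.1, 11.6]
width: 0.002
```

>>> servo_tool --plan '[[[0,0,-0.1],[0,0,0]],[[0,0,-0.15],[0,0,0]]]'

```text
clock: 10.65
position: [0.6099, -0.0006, 0.1956]
ee_rot: [0.747, 1.433, -0.746]
force: [0.6, -3.4, 12.7]
width: 0.007
```

>>> servo_tool --plan '[[[0,0,-0.1],[0,0,0]],[[0,0,-0.15],[0,0,0]]]'

```text
clock: 10.85
position: [0.6106, -0.0016, 0.1954]
ee_rot: [0.747, 1.43, -0.746]
force: [-0.8, -2.5, 11.2]
width: 0.002
```

>>> servo_tool --plan '[[[0,0,0.3],[0,0,0]],[[0,0,2],[0,0,0]],[[0,0,5],[0,0,0]],[[-2,3,8],[0,0,0]],[[-5,7,9],[0,0,0]],[[-8,11,9],[0,0,0]],[[-9,13,9],[0,0,0]],[[-9,13,9],[0,0,0]]]'

```text
clock: 11.65
position: [0.5182, 0.133, 0.2853]
ee_rot: [0.743, 1.435, -0.74]
force: [0.2, 0.2, 0.2]
width: 0.009
```

```bash
python3 - <<'E'
from tgt import *
print(loc())
S=arm.get_image('scene');T=arm.get_image('top')
cv2.imwrite('pics/a9.png',cv2.resize(S['frame'][180:290,270:380],(600,600),interpolation=3))
cv2.imwrite('pics/t9.png',cv2.resize(T['frame'][180:330,230:410],None,fx=4,fy=4,interpolation=3))
E
```

```text
{'t': 11.65, 'x': np.float64(-123.6), 'y': np.float64(1.9), 'z': np.float64(285.3), 'tilt': np.float64(0.2), 'ty': array([-0.004,  1.   ]), 'F': array([0.01, 0.28, 0.21]), 'j': array([-0.63,  0.24,  0.35,  1.73, -0.09,  1.18,  0.36])}
```

View pics/a9.png

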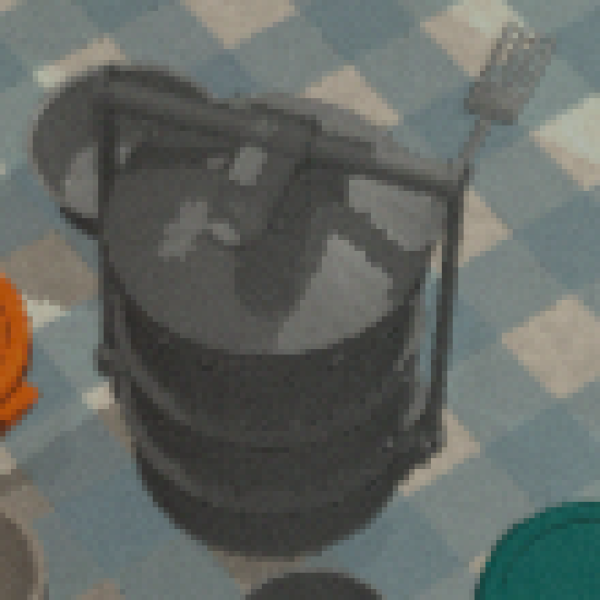

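View pics/t9.png

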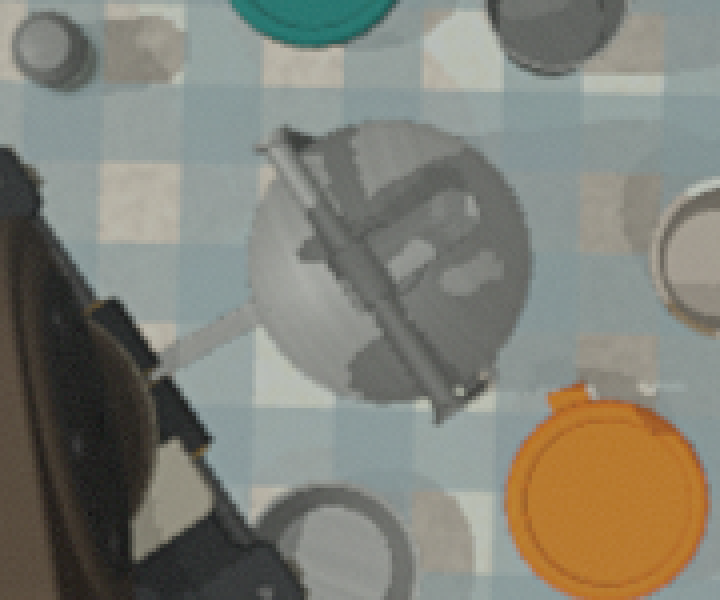

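```bash
python3 - <<'E'
from fit import *
S=np.load('S.npy',allow_pickle=True).item();T=np.load('T.npy',allow_pickle=True).item()
f=600/110
for b,l in((0,0),(.05,0),(.1,0),(.1,.1),(.1,.2),(.15,.1)): 
    m=model([.5880,.0310,-.9553,b,l]); print(b,l,[((proj(S,m[k])-[270,180])*f).round(0).tolist() for k in('e-','e+','g','le')],[((proj(T,m[k])-[230,180])*4).round(0).tolist() for k in('e-','e+','g','le')])
E
```

```text
0 0 [[93.0, 109.0], [440.0, 200.0], [264.0, 154.0], [212.0, 273.0]] [[477.0, 387.0], [299.0, 122.0], [388.0, 254.0], [501.0, 178.0]]
0.05 0 [[100.0, 94.0], [446.0, 185.0], [271.0, 139.0], [219.0, 253.0]] [[462.0, 397.0], [285.0, 132.0], [373.0, 264.0], [486.0, 188.0]]
0.1 0 [[107.0, 81.0], [452.0, 171.0], [278.0, 125.0], [226.0, 232.0]] [[447.0, 407.0], [270.0, 142.0], [358.0, 274.0], [471.0, 198.0]]
0.1 0.1 [[107.0, 81.0], [452.0, 171.0], [278.0, 125.0], [227.0, 221.0]] [[447.0, 407.0], [270.0, 142.0], [358.0, 274.0], [469.0, 198.0]]
0.1 0.2 [[107.0, 81.0], [452.0, 171.0], [278.0, 125.0], [228.0, 208.0]] [[447.0, 407.0], [270.0, 142.0], [358.0, 274.0], [466.0, 199.0]]
0.15 0.1 [[114.0, 68.0], [458.0, 157.0], [284.0, 112.0], [234.0, 201.0]] [[433.0, 417.0], [256.0, 152.0], [344.0, 284.0], [453.0, 208.0]]
```

```bash
python3 - <<'E'
from tgt import *
print(loc())
for x,z,t in((0,.30,0),(.072,.26,-25),(.072,.178,-45),(.046,.178,-45)): print(x,z,t,rel(W(x,z),ori(np.radians(t),1)))
E
```

```text
{'t': 11.75, 'x': np.float64(-119.0), 'y': np.float64(1.1), 'z': np.float64(285.3), 'tilt': np.float64(0.4), 'ty': array([0.002, 1.   ]), 'F': array([1.43, 0.79, 0.25]), 'j': array([-0.63,  0.24,  0.36,  1.73, -0.08,  1.18,  0.36])}
0 0.3 0 (array([ 6.78, -9.77,  1.47]), array([0.2, 0.4, 0.1]))
0.072 0.26 -25 (array([ 10.94, -15.65,  -2.53]), array([20.6, 14.8,  0.2]))
0.072 0.178 -45 (array([ 10.94, -15.65, -10.73]), array([37. , 26.3,  0.2]))
0.046 0.178 -45 (array([  9.44, -13.53, -10.73]), array([37. , 26.3,  0.2]))
```

>>> servo_tool --plan '[[[1,-1.5,1.5],[0,0,0]],[[3.5,-5,2.5],[2,1.5,0]],[[6.5,-9,2.5],[6,4,0]],[[9,-13,2.5],[11,8,0]],[[11.5,-16.5,2],[17,12,0]],[[12.6,-18,1],[23,16.5,0]],[[12.6,-18,-1.5],[29,20.5,0]],[[12.6,-18,-4.5],[34,24,0]],[[12.6,-18,-7.5],[37,26.3,0]],[[12.6,-18,-9.5],[37,26.3,0]],[[12.6,-18,-9.5],[37,26.3,0]],[[12.6,-18,-9.5],[37,26.3,0]]]'

```text
clock: 12.95
position: [0.6467, -0.0511, 0.1919]
ee_rot: [1.108, 2.132, -0.459]
force: [1.3, -0.5, 0.5]
width: 0.003
```

```bash
python3 - <<'E'
from tgt import *
print(loc())
for x,z,t in((.08,.178,-45),(.046,.178,-45)): print(x,z,t,rel(W(x,z),ori(np.radians(t),1)))
S=arm.get_image('scene');T=arm.get_image('top')
cv2.imwrite('pics/a10.png',np.hstack([cv2.resize(S['frame'][100:300,220:420],(400,400),interpolation=3),cv2.resize(T['frame'][160:360,230:430],(400,400),interpolation=3)]))
E
```

```text
{'t': 12.95, 'x': np.float64(100.9), 'y': np.float64(0.5), 'z': np.float64(191.9), 'tilt': np.float64(-44.9), 'ty': array([0.003, 1.   ]), 'F': array([1.15, 0.81, 0.47]), 'j': array([ 0.12,  0.92,  0.31,  1.06, -0.66,  1.87,  1.04])}
0.08 0.178 -45 (array([-1.25,  1.68, -1.39]), array([0.1, 0.1, 0.2]))
0.046 0.178 -45 (array([-3.21,  4.46, -1.39]), array([0.1, 0.1, 0.2]))
```

View pics/a10.png

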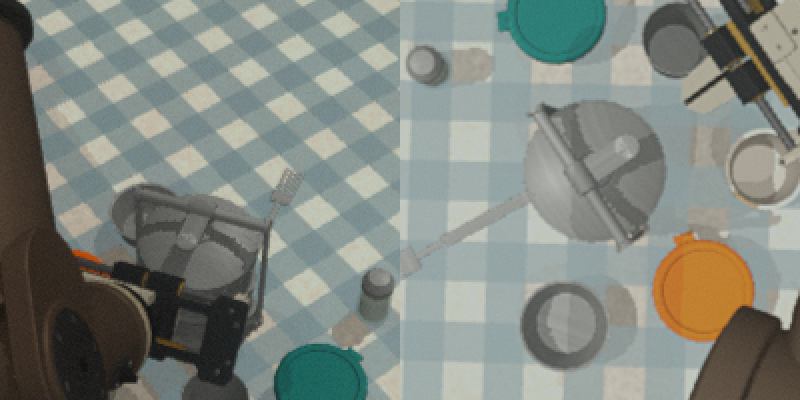

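>>> servo_tool --plan '[[[-0.3,0.4,-0.8],[0,0,0]],[[-0.9,1.2,-1.4],[0,0,0]],[[-1.5,2.1,-1.4],[0,0,0]],[[-2.1,2.9,-1.4],[0,0,0]],[[-2.6,3.6,-1.4],[0,0,0]],[[-2.9,4.1,-1.4],[0,0,0]],[[-3.2,4.45,-1.4],[0,0,0]],[[-3.2,4.45,-1.4],[0,0,0]]]'

```text
clock: 13.85
position: [0.615, -0.0057, 0.1798]
ee_rot: [1.106, 2.13, -0.457]
force: [-0.2, 1.0, -0.5]
width: 0.005
```

```bash
python3 - <<'E'
from tgt import *
print(loc())
S=arm.get_image('scene');T=arm.get_image('top')
cv2.imwrite('pics/a11.png',np.hstack([cv2.resize(S['frame'][180:280,260:360],(400,400),interpolation=3),cv2.resize(T['frame'][190:310,270:390],(400,400),interpolation=3)]))
E
```

```text
{'t': 13.85, 'x': np.float64(45.6), 'y': np.float64(0.8), 'z': np.float64(179.8), 'tilt': np.float64(-44.7), 'ty': array([0.001, 1.   ]), 'F': array([-0.95,  0.43, -0.52]), 'j': array([ 0.06,  0.85,  0.3 ,  1.24, -0.66,  1.76,  1.06])}
```

View pics/a11.png

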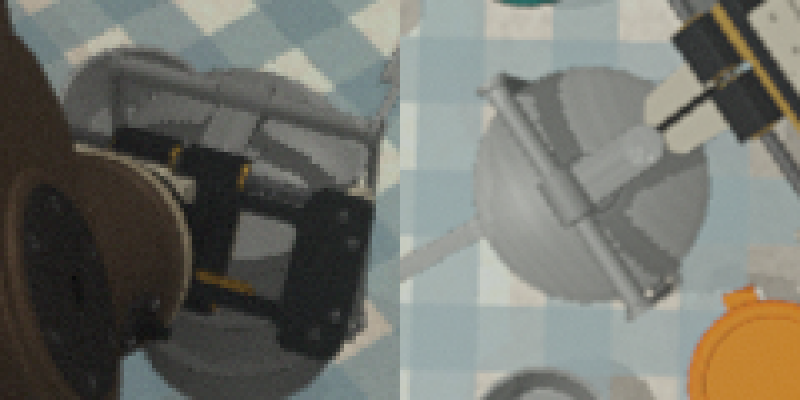

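>>> servo_tool --plan '[[[0,0,0.3],[0,0,0]],[[0,0,0.6],[0,0,0]],[[-0.05,0.1,1.0],[0,0,0]],[[-0.1,0.15,1.4],[0,0,0]],[[-0.2,0.3,1.8],[0,0,0]],[[-0.3,0.4,2.2],[0,0,0]],[[-0.4,0.6,2.5],[0,0,0]]]'

```text
clock: 14.65
position: [0.6112, -0.0005, 0.2049]
ee_rot: [1.107, 2.129, -0.458]
force: [0.1, -1.6, -0.8]
width: 0.004
```

```bash
python3 - <<'E'
from tgt import *
print(loc())
S=arm.get_image('scene');T=arm.get_image('top')
cv2.imwrite('pics/a12.png',np.hstack([cv2.resize(S['frame'][180:280,260:360],(400,400),interpolation=3),cv2.resize(T['frame'][190:310,270:390],(400,400),interpolation=3)]))
E
```

```text
{'t': 14.65, 'x': np.float64(39.1), 'y': np.float64(0.7), 'z': np.float64(204.9), 'tilt': np.float64(-44.7), 'ty': array([0.002, 1.   ]), 'F': array([ 1.37, -0.88, -0.78]), 'j': array([ 0.06,  0.82,  0.3 ,  1.23, -0.66,  1.79,  1.04])}
```

View pics/a12.png

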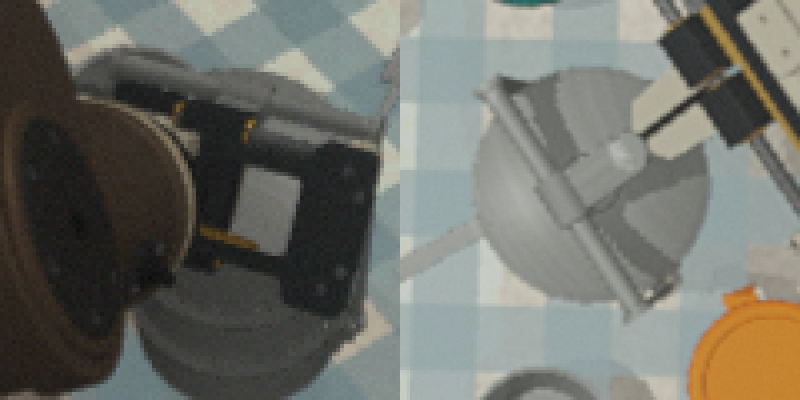

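>>> servo_tool --plan '[[[-0.1,0.1,0.3],[0,0,0]],[[-0.2,0.3,0.6],[0,0,0]],[[-0.3,0.45,0.9],[0,0,0]],[[-0.45,0.65,1.2],[0,0,0]],[[-0.6,0.85,1.5],[0,0,0]],[[-0.75,1.05,1.8],[0,0,0]],[[-0.9,1.25,2.0],[0,0,0]]]'

```text
clock: 15.45
position: [0.6022, 0.0126, 0.2255]
ee_rot: [1.106, 2.129, -0.456]
force: [0.2, -0.1, -2.0]
width: 0.005
```

```bash
python3 - <<'E'
from tgt import *
print(loc())
S=arm.get_image('scene');T=arm.get_image('top')
cv2.imwrite('pics/a13.png',np.hstack([cv2.resize(S['frame'][180:280,260:360],(400,400),interpolation=3),cv2.resize(T['frame'][190:310,270:390],(400,400),interpolation=3)]))
E
```

```text
{'t': 15.45, 'x': np.float64(23.2), 'y': np.float64(1.0), 'z': np.float64(225.5), 'tilt': np.float64(-44.7), 'ty': array([0.002, 1.   ]), 'F': array([ 0.2 ,  0.11, -1.95]), 'j': array([ 0.04,  0.78,  0.3 ,  1.26, -0.66,  1.79,  1.02])}
```

View pics/a13.png

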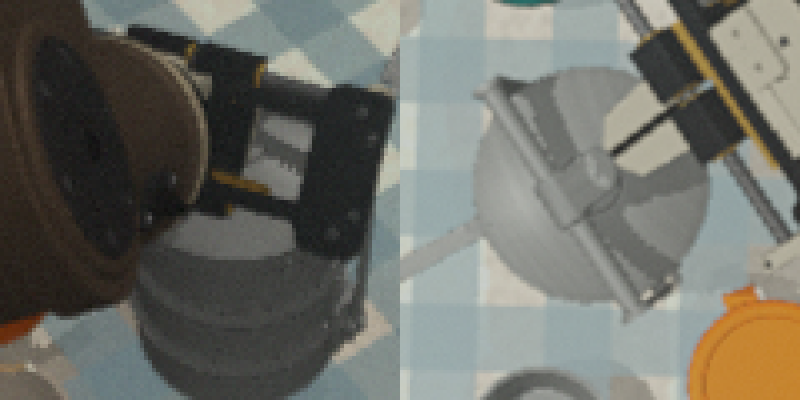

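>>> servo_tool --plan '[[[0.4,-0.6,0],[0,0,0]],[[1.4,-2,0],[0,0,0]],[[2.8,-4,0.5],[0,0,0]],[[3.5,-5,3],[-3,-2,0]],[[3.5,-5,7],[-9,-6,0]],[[3.5,-5,11],[-15,-10.5,0]],[[1,-1.5,13],[-21,-15,0]],[[-1.5,2,13],[-27,-19,0]],[[-4,6,13],[-33,-23,0]],[[-6.5,9.5,13],[-37,-26,0]],[[-8.2,11.7,12],[-42,-30,0]],[[-8.2,11.7,10],[-46,-33,0]]]'

```text
clock: 16.75
position: [0.5188, 0.1352, 0.3274]
ee_rot: [0.648, 1.246, -0.777]
force: [0.0, 0.6, -0.5]
width: 0.008
```

```bash
python3 - <<'E'
from tgt import *
print(loc())
S=arm.get_image('scene');T=arm.get_image('top')
cv2.imwrite('pics/a14.png',cv2.resize(S['frame'][180:290,270:380],(600,600),interpolation=3))
cv2.imwrite('pics/t14.png',cv2.resize(T['frame'][180:330,230:410],None,fx=4,fy=4,interpolation=3))
E
python3 arc.py .4 .3 .2 .15 .1 .05 0
```

```text
{'t': 16.75, 'x': np.float64(-125.1), 'y': np.float64(3.7), 'z': np.float64(327.4), 'tilt': np.float64(12.0), 'ty': array([-0.014,  1.   ]), 'F': array([-0.45,  0.32, -0.54]), 'j': array([-0.81,  0.17,  0.38,  1.73,  0.15,  1.2 ,  0.13])}
0.4 (array([  2.78,  -4.13, -15.8 ]), array([-7.3, -4.9, -0.8])) 20.7
0.3 (array([  3.57,  -5.24, -15.22]), array([-5.6, -3.6, -0.8])) 18.5
0.2 (array([  4.38,  -6.39, -14.79]), array([-3.8, -2.4, -0.8])) 16.3
0.15 (array([  4.79,  -6.98, -14.63]), array([-2.9, -1.7, -0.8])) 15.2
0.1 (array([  5.21,  -7.57, -14.5 ]), array([-2. , -1.1, -0.8])) 14.2
0.05 (array([  5.63,  -8.17, -14.41]), array([-1.2, -0.5, -0.8])) 13.1
0.0 (array([  6.06,  -8.76, -14.36]), array([-0.3,  0.2, -0.8])) 12.0
```

View pics/a14.png

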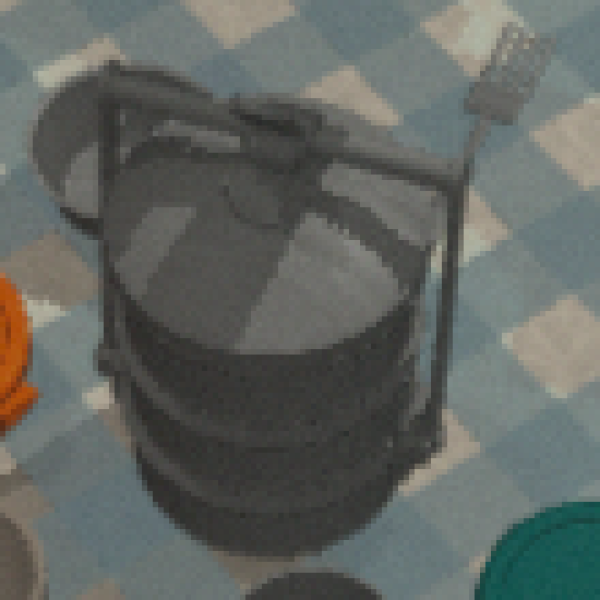

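View pics/t14.png

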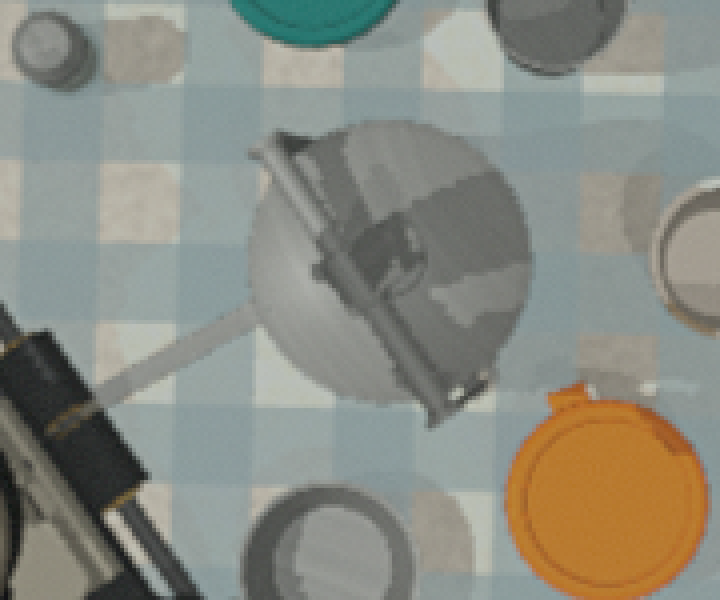

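>>> servo_tool --plan '[[[0,0,-4],[0,0,0]],[[0.5,-0.5,-8.5],[0,0,-0.5]],[[1,-1.5,-12],[-1,-0.5,-0.8]],[[1.5,-2.2,-14.5],[-2,-1.3,-0.8]],[[2.3,-3.3,-14.8],[-3,-2,-0.8]],[[3.2,-4.6,-14.8],[-3.8,-2.4,-0.8]],[[4,-5.8,-14.8],[-3.8,-2.4,-0.8]],[[4.4,-6.4,-14.8],[-3.8,-2.4,-0.8]],[[4.6,-6.7,-14.7],[-3.4,-2,-0.8]],[[4.8,-7,-14.6],[-2.9,-1.7,-0.8]],[[4.8,-7,-14.6],[-2.9,-1.7,-0.8]]]'

```text
clock: 17.95
position: [0.5659, 0.0625, 0.1786]
ee_rot: [0.622, 1.198, -0.812]
force: [0.0, -0.5, -0.8]
width: 0.004
```

```bash
python3 - <<'E'
from tgt import *
print(loc())
E
python3 arc.py .15 .1 .05 0 -.02
```

```text
{'t': 17.95, 'x': np.float64(-38.5), 'y': np.float64(0.2), 'z': np.float64(178.6), 'tilt': np.float64(15.2), 'ty': array([0.001, 1.   ]), 'F': array([ 0.4 , -0.27, -0.76]), 'j': array([-0.68,  0.35,  0.4 ,  1.91,  0.16,  0.83,  0.21])}
0.15 (array([-0.08,  0.08, -0.12]), array([-0.1,  0. ,  0.1])) 15.2
0.1 (array([ 0.34, -0.51,  0.01]), array([0.8, 0.6, 0.1])) 14.2
0.05 (array([ 0.76, -1.1 ,  0.1 ]), array([1.7, 1.3, 0.1])) 13.1
0.0 (array([ 1.18, -1.7 ,  0.15]), array([2.6, 1.9, 0.1])) 12.0
-0.02 (array([ 1.35, -1.94,  0.15]), array([2.6, 1.9, 0.1])) 12.0
```

>>> servo_tool --plan '[[[0.2,-0.25,0],[0.4,0.3,0]],[[0.35,-0.5,0],[0.8,0.6,0]],[[0.5,-0.7,0],[1.1,0.8,0]],[[0.65,-0.9,0.05],[1.4,1,0]],[[0.75,-1.1,0.1],[1.7,1.3,0]],[[0.9,-1.25,0.1],[2,1.5,0]],[[1,-1.4,0.1],[2.2,1.7,0]]]'

```text
clock: 18.65
position: [0.576, 0.0483, 0.1796]
ee_rot: [0.644, 1.244, -0.802]
force: [-1.2, 0.8, 0.4]
width: 0.004
```

>>> servo_tool --plan '[[[0.05,-0.1,0],[0,0,0]],[[0.1,-0.15,0],[0,0,0]]]'

```text
clock: 18.85
position: [0.5771, 0.0466, 0.1796]
ee_rot: [0.644, 1.244, -0.802]
force: [-0.9, 1.2, 1.0]
width: 0.007
```

>>> servo_tool --plan '[[[0.05,-0.05,0],[0,0,0]],[[0.05,-0.1,0],[0,0,0]]]'

```text
clock: 19.05
position: [0.5776, 0.0459, 0.1795]
ee_rot: [0.644, 1.244, -0.802]
force: [-1.0, 1.8, 0.1]
width: 0.006
```

>>> servo_tool --plan '[[[0.05,-0.05,0],[0,0,0]],[[0.05,-0.05,0],[0,0,0]]]'

```text
clock: 19.25
position: [0.5777, 0.0459, 0.1794]
ee_rot: [0.644, 1.245, -0.802]
force: [-2.6, 3.3, 1.3]
width: 0.003
```

>>> servo_tool --plan '[[[-0.2,0.3,0],[0,0,0]],[[-0.9,1.2,0],[0,0,0]],[[-2,2.8,1.5],[0,0,0]],[[-3,4.3,5],[-4,-3,0]],[[-3,4.3,9],[-9,-6,0]],[[-2,2.8,11],[-14,-10,0]],[[-2,2.8,11],[-19,-13,0]],[[-2,2.8,11],[-19,-13,0]]]'

```text
clock: 20.05
position: [0.5564, 0.0774, 0.2883]
ee_rot: [0.445, 0.882, -0.88]
force: [-0.3, 1.2, -0.2]
width: 0.007
```

```bash
cat > lev.py <<'E'
from tgt import *
def pose(l,r=.045,tmax=.61,g=.0):
    t=min(max(l,0),tmax)
    P=np.array([r*np.cos(l)-(.0022+g)*np.sin(l),.19+r*np.sin(l)+(.0022+g)*np.cos(l)])
    q=P-.0095*np.array([np.cos(t),np.sin(t)])
    return rel(W(q[0],q[1]),ori(t,1))
if __name__=='__main__':
    import sys
    for l in map(float,sys.argv[1:]): print(l,*pose(l))
E
python3 - <<'E'
from tgt import *
print(loc())
S=arm.get_image('scene');T=arm.get_image('top')
cv2.imwrite('pics/a15.png',cv2.resize(S['frame'][180:290,270:380],(600,600),interpolation=3))
cv2.imwrite('pics/t15.png',cv2.resize(T['frame'][180:330,230:410],None,fx=4,fy=4,interpolation=3))
from lev import pose
for l in (1.5,1.3,1.1,1,.8,.6): print(l,pose(l,g=.003))
E
```

```text
{'t': 20.05, 'x': np.float64(-56.2), 'y': np.float64(1.0), 'z': np.float64(288.3), 'tilt': np.float64(35.4), 'ty': array([-0.004,  1.   ]), 'F': array([-1.17,  0.43, -0.2 ]), 'j': array([-1.01,  0.25,  0.46,  1.9 ,  0.59,  1.06, -0.24])}
1.5 (array([ 2.53, -3.57, -5.9 ]), array([ 0.5, -0.2,  0. ]))
1.3 (array([ 3.05, -4.31, -5.95]), array([ 0.5, -0.2,  0. ]))
1.1 (array([ 3.56, -5.03, -6.18]), array([ 0.5, -0.2,  0. ]))
1 (array([ 3.8 , -5.37, -6.36]), array([ 0.5, -0.2,  0. ]))
0.8 (array([ 4.24, -5.99, -6.83]), array([ 0.5, -0.2,  0. ]))
0.6 (array([ 4.62, -6.53, -7.45]), array([1. , 0.1, 0. ]))
```

View pics/a15.png

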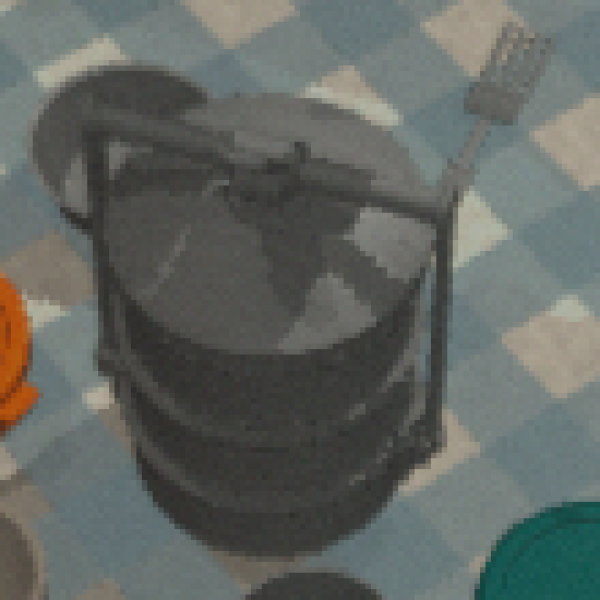

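View pics/t15.png

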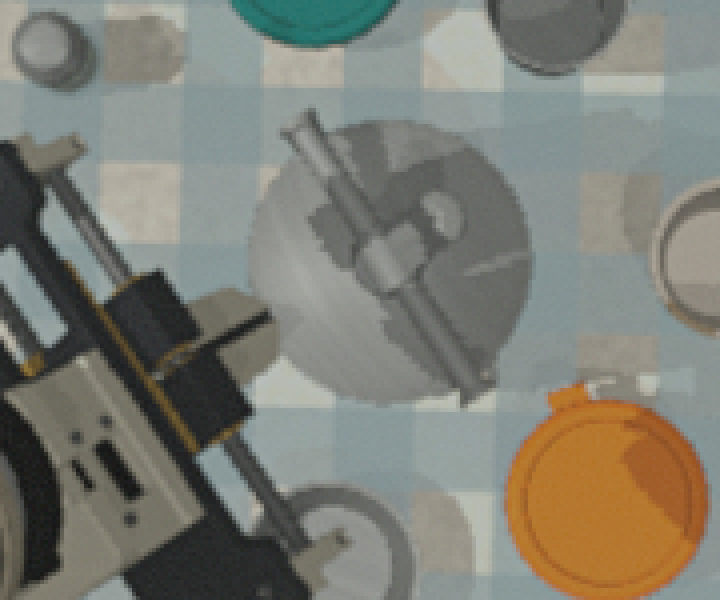

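>>> servo_tool --plan '[[[0.8,-1.1,-2],[0,0,0]],[[1.8,-2.6,-4],[0,0,0]],[[2.5,-3.6,-5.5],[0,0,0]],[[2.8,-3.95,-5.9],[0,0,0]],[[3.05,-4.3,-5.95],[0,0,0]],[[3.3,-4.65,-6.05],[0,0,0]],[[3.55,-5.05,-6.2],[0,0,0]],[[3.8,-5.35,-6.35],[0,0,0]],[[3.8,-5.35,-6.35],[0,0,0]]]'

```text
clock: 21.05
position: [0.5952, 0.0209, 0.2254]
ee_rot: [0.449, 0.884, -0.884]
force: [-0.3, 0.1, 0.0]
width: 0.007
```

```bash
python3 - <<'E'
from tgt import *
print(loc())
S=arm.get_image('scene')
cv2.imwrite('pics/a16.png',cv2.resize(S['frame'][150:290,250:390],(600,600),interpolation=3))
E
python3 lev.py 1 .9 .8 .7 .6 .5 .4 .3 .2 .1 0
```

```text
{'t': 21.05, 'x': np.float64(12.4), 'y': np.float64(0.1), 'z': np.float64(225.4), 'tilt': np.float64(35.2), 'ty': array([0.001, 1.   ]), 'F': array([-0.21, -0.2 ,  0.01]), 'j': array([-0.88,  0.35,  0.5 ,  1.96,  0.61,  0.85, -0.2 ])}
1.0 [ 0.14 -0.22 -0.18] [ 0.5 -0.2  0. ]
0.9 [ 0.36 -0.53 -0.42] [ 0.5 -0.2  0. ]
0.8 [ 0.56 -0.82 -0.7 ] [ 0.5 -0.2  0. ]
0.7 [ 0.75 -1.08 -1.02] [ 0.5 -0.2  0. ]
0.6 [ 0.91 -1.31 -1.35] [0.9 0.1 0. ]
0.5 [ 1.03 -1.48 -1.64] [5.6 3.4 0. ]
0.4 [ 1.13 -1.62 -1.95] [10.3  6.7 -0. ]
0.3 [ 1.21 -1.74 -2.28] [15. 10. -0.]
0.2 [ 1.27 -1.83 -2.62] [19.7 13.3 -0.1]
0.1 [ 1.32 -1.89 -2.97] [24.3 16.6 -0.1]
0.0 [ 1.34 -1.92 -3.32] [29.  20.  -0.1]
```

View pics/a16.png

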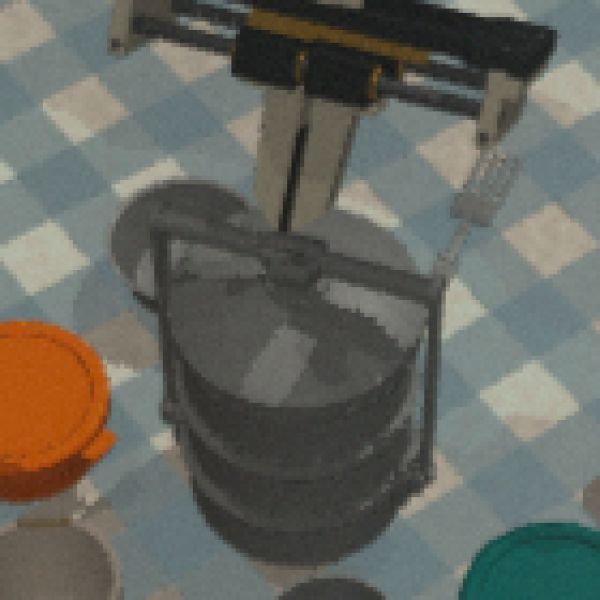

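>>> servo_tool --plan '[[[0.15,-0.2,-0.2],[0,0,0]],[[0.25,-0.4,-0.3],[0,0,0]],[[0.35,-0.55,-0.4],[0,0,0]],[[0.45,-0.7,-0.55],[0,0,0]],[[0.55,-0.8,-0.7],[0,0,0]],[[0.65,-0.95,-0.85],[0,0,0]],[[0.75,-1.1,-1.0],[0.5,0,0]]]'

```text
clock: 21.8
position: [0.6027, 0.0104, 0.2151]
ee_rot: [0.457, 0.888, -0.88]
force: [-2.0, 1.2, 0.7]
width: 0.005
```

```bash
python3 - <<'E'
from tgt import *
print(loc())
S=arm.get_image('scene')
cv2.imwrite('pics/a17.png',cv2.resize(S['frame'][150:290,250:390],(600,600),interpolation=3))
E
python3 lev.py .7 .6 .5 .4 .3 .2 .1 0
```

```text
{'t': 21.8, 'x': np.float64(25.3), 'y': np.float64(0.1), 'z': np.float64(215.1), 'tilt': np.float64(34.8), 'ty': array([0., 1.]), 'F': array([-2.09, -0.91,  0.74]), 'j': array([-0.85,  0.36,  0.5 ,  1.97,  0.6 ,  0.81, -0.19])}
0.7 [-0.01  0.06  0.01] [-0.1 -0.2  0.1]
0.6 [ 0.15 -0.17 -0.33] [0.4 0.1 0.1]
0.5 [ 0.27 -0.33 -0.62] [5.1 3.4 0. ]
0.4 [ 0.37 -0.48 -0.93] [9.8 6.7 0. ]
0.3 [ 0.45 -0.59 -1.25] [14.4 10.   0. ]
0.2 [ 0.51 -0.68 -1.59] [19.1 13.3  0. ]
0.1 [ 0.56 -0.74 -1.94] [23.8 16.6  0. ]
0.0 [ 0.58 -0.78 -2.29] [28.5 19.9  0. ]
```

View pics/a17.png

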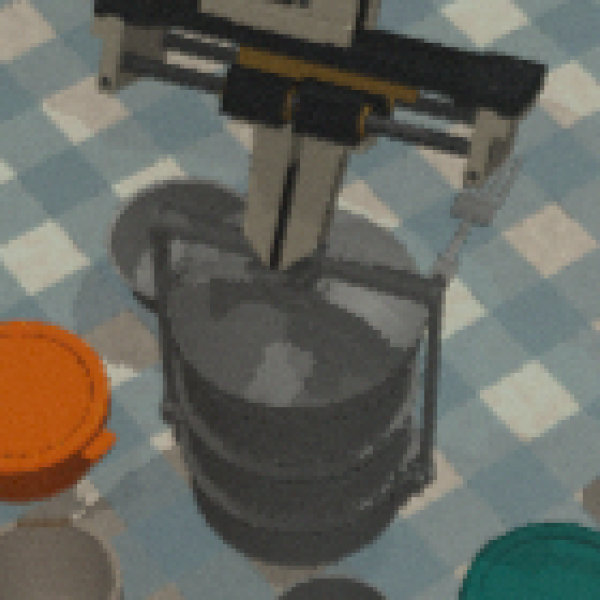

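>>> servo_tool --plan '[[[0.1,-0.1,-0.15],[0.2,0,0]],[[0.15,-0.2,-0.35],[1,0.5,0]],[[0.2,-0.25,-0.5],[3,2,0]],[[0.25,-0.35,-0.6],[5,3.5,0]],[[0.3,-0.4,-0.8],[7.5,5,0]],[[0.35,-0.5,-0.95],[10,6.8,0]],[[0.4,-0.55,-1.1],[12,8.3,0]],[[0.45,-0.6,-1.25],[14.5,10,0]],[[0.5,-0.65,-1.4],[17,11.7,0]],[[0.5,-0.7,-1.6],[19,13.3,0]],[[0.5,-0.7,-1.75],[21.5,15,0]]]'

```text
clock: 22.95
position: [0.6083, 0.0026, 0.198]
ee_rot: [0.677, 1.305, -0.783]
force: [0.7, -1.5, 1.8]
width: 0.007
```

```bash
python3 - <<'E'
from tgt import *
print(loc())
S=arm.get_image('scene')
cv2.imwrite('pics/a18.png',cv2.resize(S['frame'][150:290,250:390],(600,600),interpolation=3))
E
python3 lev.py .2 .1 0
```

```text
{'t': 22.95, 'x': np.float64(34.8), 'y': np.float64(0.2), 'z': np.float64(198.0), 'tilt': np.float64(8.4), 'ty': array([0., 1.]), 'F': array([ 1.63, -0.34,  1.76]), 'j': array([-0.38,  0.39,  0.29,  1.75,  0.03,  0.94,  0.48])}
0.2 [-0.08  0.24  0.11] [-2.6 -1.7  0.2]
0.1 [-0.04  0.18 -0.24] [2.1 1.6 0.2]
0.0 [-0.02  0.15 -0.59] [6.8 4.9 0.2]
```

View pics/a18.png

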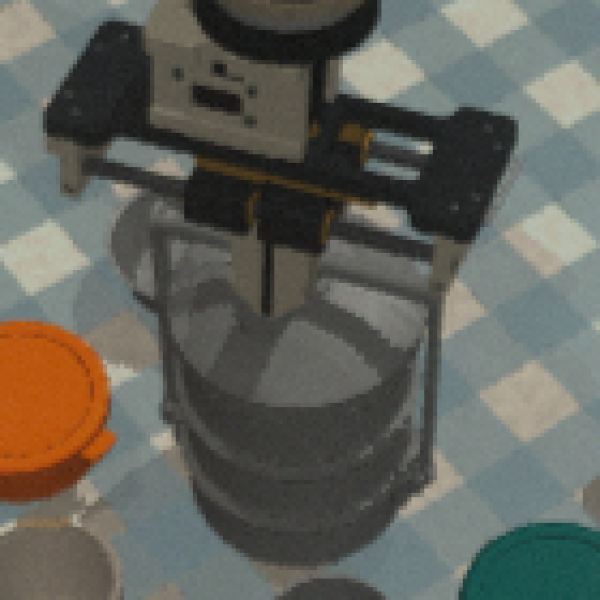

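>>> servo_tool --plan '[[[0,0,-0.15],[2,1.4,0]],[[0,0,-0.25],[4,2.8,0]],[[0,0,-0.35],[6,4.3,0]],[[0,0,-0.35],[6.8,4.9,0]]]'

```text
clock: 23.4
position: [0.6091, -0.0005, 0.1947]
ee_rot: [0.75, 1.439, -0.748]
force: [0.9, -0.4, 1.1]
width: 0.004
```

>>> servo_tool --plan '[[[0,0,-0.05],[0,0,0]],[[0,0,-0.1],[0,0,0]]]'

```text
clock: 23.6
position: [0.6091, -0.0006, 0.1936]
ee_rot: [0.749, 1.438, -0.748]
force: [0.9, -1.3, 1.7]
width: 0.003
```

```bash
python3 - <<'E'
from tgt import *
print(loc())
S=arm.get_image('scene')
cv2.imwrite('pics/a19.png',cv2.resize(S['frame'][150:290,250:390],(600,600),interpolation=3))
E
```

```text
{'t': 23.6, 'x': np.float64(38.0), 'y': np.float64(-1.0), 'z': np.float64(193.6), 'tilt': np.float64(-0.0), 'ty': array([0.005, 1.   ]), 'F': array([ 1.58, -0.03,  1.72]), 'j': array([-0.25,  0.44,  0.24,  1.67, -0.12,  1.05,  0.63])}
```

View pics/a19.png

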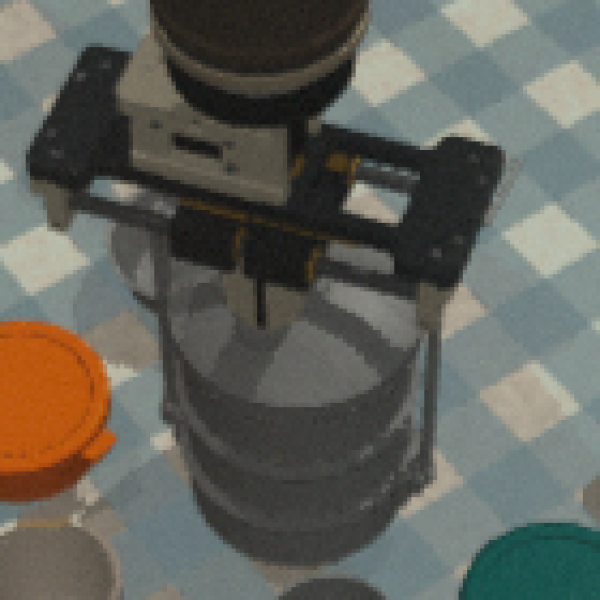

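>>> servo_tool --plan '[[[0,0,-0.05],[0,0,0]],[[0,0,-0.1],[0,0,0]]]'

```text
clock: 23.85
position: [0.609, -0.0001, 0.1926]
ee_rot: [0.748, 1.438, -0.748]
force: [0.2, -0.2, 1.5]
width: 0.005
```

>>> servo_tool --plan '[[[0,0,-0.05],[0,0,0]],[[0,0,-0.1],[0,0,0]]]'

```text
clock: 24.05
position: [0.6091, -0.0001, 0.1921]
ee_rot: [0.748, 1.437, -0.747]
force: [-1.1, -1.0, 8.8]
width: 0.002
```

>>> servo_tool --plan '[[[0,0,-0.05],[0,0,0]],[[0,0,-0.1],[0,0,0]]]'

```text
clock: 24.25
position: [0.6092, -0.0001, 0.192]
ee_rot: [0.748, 1.436, -0.747]
force: [-3.3, -1.2, 11.8]
width: 0.004
```

>>> servo_tool --plan '[[[0,0,0.3],[0,0,0]],[[0,0,2],[0,0,0]],[[0,0,5],[0,0,0]],[[0,0,9],[0,0,0]],[[-2,3,11],[0,0,0]],[[-5,7,11],[0,0,0]],[[-8,11,11],[0,0,0]],[[-10,14.5,11],[0,0,0]],[[-10,14.5,11],[0,0,0]]]'

```text
clock: 25.15
position: [0.5058, 0.1514, 0.302]
ee_rot: [0.743, 1.442, -0.738]
force: [0.7, 0.5, 0.3]
width: 0.009
```

```bash
python3 - <<'E'
from tgt import *
print(loc())
S=arm.get_image('scene');T=arm.get_image('top')
cv2.imwrite('pics/a20.png',cv2.resize(S['frame'][180:290,270:380],(600,600),interpolation=3))
cv2.imwrite('pics/t20.png',cv2.resize(T['frame'][180:330,230:410],None,fx=4,fy=4,interpolation=3))
cv2.imwrite('pics/T20.png',T['frame'])
E
```

```text
{'t': 25.15, 'x': np.float64(-145.8), 'y': np.float64(2.4), 'z': np.float64(302.0), 'tilt': np.float64(-0.1), 'ty': array([-0.006,  1.   ]), 'F': array([-0.  ,  0.86,  0.25]), 'j': array([-0.53,  0.22,  0.18,  1.7 , -0.04,  1.22,  0.27])}
```

View pics/a20.png

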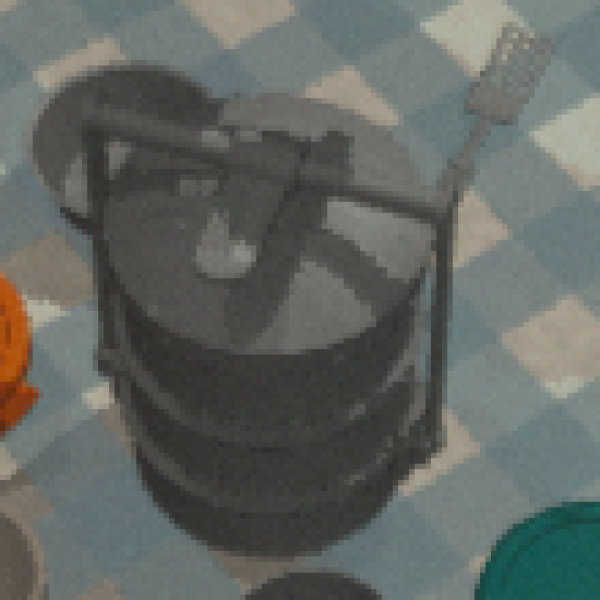

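View pics/t20.png

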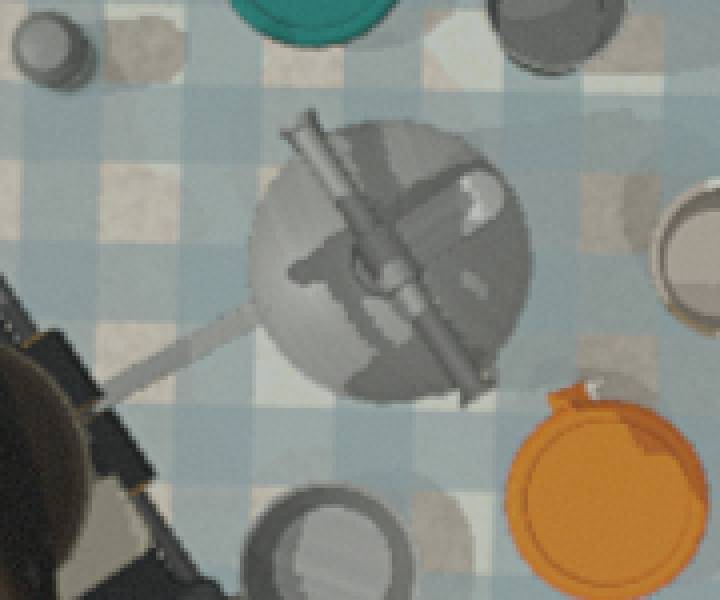

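View pics/T20.png

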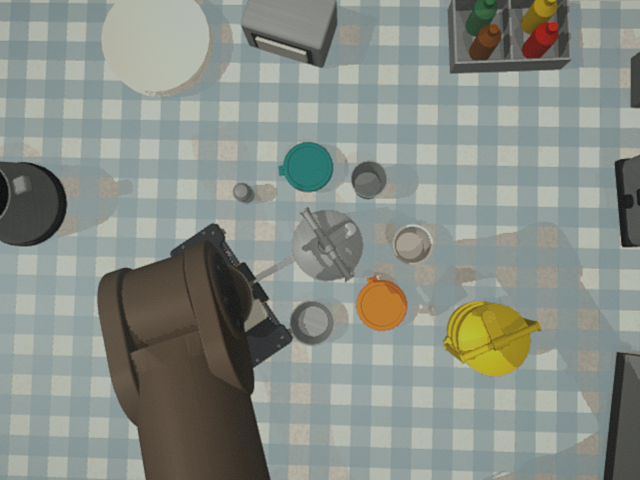

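```bash
python3 -c "
from cell import arm
print(arm.sign_off())"
```

```text
the job is handed in; nothing more can be done
None
```

The steel carrier now has its handle upright at its stop and the cam lever lying flat over the lid. It took two tries, and for a moment during the first one the order you asked for was broken.

- **First try:** I pushed the handle to its stop, with the force rising to about 5.4 N. I then pressed the lever straight down. Friction from the finger carried the handle back to about 0.09 rad as the lever went down, so the lever was nearly home while the handle was not upright. I also pressed on the lever with up to about 12.7 N there.
- **Redo:** I raised the lever again to about 1 rad from below and pushed the handle back to its stop, with about 4.2 N and no further motion. Then I turned the lever down along its own arc until it stopped at the expected height, 192 mm, with 9–12 N.

**Last checks:**
- In both pictures the tube ends and lever tip match handle 0 and lever 0 to within a few millimetres.
- The carrier stands where it was, and none of the other things has visibly moved.
- The arm was clear of everything, and the job was handed in at about 25 s.

**Forces:** these were higher than "light pushes". The sideways push reached 5.4 N once, above the roughly 4 N tipping figure, but the carrier did not tip or shift.

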